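Tip the weighed truffles from the scale pan into a gift box

ROBOT

A 7-joint arm with a two-finger parallel gripper is mounted at the origin on a cart in front of the work surface, level with it; the furniture and walls round the work are solid. World frame = base frame: x ahead of the robot, y to its left, z up, the work surface at z = 0. Lengths are in m, angles in rad, forces in N, time in s.
With the tool pointing down it reaches from about 0.425 to 1.025 m from the base axis. Payload 9.4 kg.
Tool frame: the origin (TCP) lies at the very end of the fingers, on their centre line; the grasp point (between the pads) lies 19 mm behind it (bot.tcp_to_grasp is the distance from the TCP to the grasp point, in m); z points along the fingers, y is the line along which they close (so a half turn about z gives the same grasp; the last joint's range is limited). The gripper opens to 85 mm and grips with 20 to 120 N. Pads are 22 mm wide; open, the fingers measure 114 mm over their backs; the gripper's body (76 mm by 85 mm) begins 54 mm behind the grasp point. The pads swing forward as they close: fully open they stand 13 mm farther back than shut.
Start: joints at [1.106, 0.599, -0.003, 1.599, 0.002, 0.943, -0.08], TCP at [0.274, -0.671, 0.231] pointing down, gripper open.
Joint ranges: [-2.57, 2.57], [-0.35, 1.97], [-1.29, 1.29], [0.11, 2.56], [-1.05, 4.19], [0.11, 1.86], [-2.63, 2.63]. Speed limits (rad/s): [2.22, 2.22, 3.01, 3.01, 3.14, 3.14, 3.14].

INTERFACE

Orientations are given as a unit quaternion [x, y, z, w].
In Python, from plant import telemetry, cams, ticket, bot gives the robot as it stands.
- The arm moves only by the tool carry_out, never from a script. Its argument "plan" is a list of rows, each a list of 5 numbers: the opening in per cent of the stroke, from 0 (shut) to 100 (fully open), then the shift along the world's x, y, z in mm, then the turn about the world's z in rad. A call has 1 to 20 rows; each row shifts and turns the commanded pose from where the row before left it; what a row does not reach is not made up. A row lasts 1/8 s, in which the tool goes at most 62.5 mm and 10.7 degrees, less where a joint would pass 70% of its speed; a pose out of reach is approached as far as the arm can. A call with a gripper value outside its range is refused whole. The fingers move at their own pace and stop on an object; "force" is the grip in N (left out, the last holds). Time passes only in rows, so rows that do not move let the fingers close. It gives the time, the measured TCP pose, the force, the opening and the grip force at its end, in the units of the state.
- telemetry.sense(): the state, without advancing time (a new reading comes with each control period).
- cams.camera(name): name is "scene" or "top" or "wrist"; returns the picture (420x560x3 uint8, red, green, blue); there is no depth.
- cams.camera_model(name): a dict with "intrinsics" (3x3 intrinsics, pixels), "distortion" ([k1, k2, p1, p2, k3] as OpenCV has them; the pictures are not rectified), "pose" (4x4, takes a point from camera to world coordinates). Camera axes: x right, y up, looking along -z (the intrinsics and any distortion apply to the point x, -y, -z); pixel columns grow to the right and rows downward; lengths in m; the calibration is good to about 2 mm. A picture is of the moment at which its call begins: read the wrist's pose just before it. camera_model takes no time and is no camera call; for the wrist camera it gives the pose at the moment of the call.
- ticket.finish_job(): hands the job in; it is judged then, once.
Trained networks look in the newest picture that a camera, given by its name, has taken for a name from the list of things; names that differ only in an ending like _2 or _b are one class to them, and where a whole thing is asked for, a point or a joint stands for the part that bears it (a point fixed in the world has none). Each returns a list of dicts, best first, with "score" (0 to 1); they miss things now and then, are a little off and sometimes report something else, mostly with a low value. They report only what shows in the picture. A call takes as long as a camera call.
- cams.masks_of(name, camera): "pixels" (420x560 bool, what is visible of it) and "rect" ([left, top, right, bottom] in pixels, round what is visible of it).
The state is a dict: "time": time; "joint_pos": joint angles; "joint_vel": joint speeds; "effort": joint torques, N m; "tool_pos": TCP position; "tcp_rot": TCP orientation; "wrist_force": force on the tool from outside, world axes, zero at the start; "wrist_torque": the same for the moment, N m; "grip_width": finger opening in m; "finger_force": force on a finger pad.
Only numpy, scipy, OpenCV 4.12 (cv2) and the standard library are available. Lean on these libraries where they do the work, as an engineer would, in place of code of your own. Each camera call takes 0.05 s, during which the arm holds its last target. There are 200 camera calls.

TASK

Fill the wooden gift box with the six weighed truffles: slide its lid fully open, lift the steel pan off the scale by its handle and tip it corner first, low over the box, so that all six truffles run out through the corner spout into the box. Then set the pan back flat between the rails of the scale's plate and slide the lid fully shut. Do not touch the truffles with the gripper, and leave the other goods where they stand.

Things in the scene. Friction and masses are not known exactly. Their poses are not given: they have to be found in the camera images.
- scale: low grey shop scale, fixed, 176 x 152 mm, dark console strip along its front. Origin: on the table under the centre of its 150 x 150 mm steel plate; z up, x points away from the console. Plate top 46 mm above the table; at the middle of each side stands a 40 mm long rail, top 52 mm above the table. The pan's square base lies between the rails, square to them, with 3.5 mm to spare on each side
- pan_grip (a point): centre of the black grip bar (14 mm thick along the pan's x, 76 long along y, 20 high) on the fixed bail over the middle of the loose steel pan (0.26 kg, balanced here). Axes: x level to the spout corner, z up. Pan: 140 mm square, base 77 mm below this point, top of its floor 74 mm below, walls 26 mm high, corners 99 mm out on its x and y axes. On the scale the grip is 123 mm above the table
- pan_spout (a point): middle of the lip of the pan's corner spout, on the spout's floor: 108 mm along the pan's x from the grip and 74 mm below it; axes as the grip's. The spout is the only gap in the pan's walls, a channel 64 mm wide inside, 66 mm outside, with cheeks 20 mm high
- gift_box: wooden gift box with a red band and a sliding lid, fixed, 116 mm (its x) by 112 mm (its y), 76 mm high. Origin: on the table under its centre; z up; the lid slides out along the box's -x, roughly towards the robot. Inside 102 x 98 mm, inner floor 6 mm above the table; its front wall (-x) is 66 mm high so that the lid can pass
- box_mouth (a point): centre of the box's opening when the lid is fully open (7.5 mm from the box's centre along its x), at the height of the rim, 76 mm above the table. The opening is then 86 mm along the box's x and 98 mm along its y. Axes as the box's
- lid (a joint): slide of the box's lid in m: 0 is shut, 0.088 is fully open; it stays where it is left and needs about 2 N to move. The lid is a board 5 mm thick, 108 x 101 mm, its top 71 mm above the table
- lid_knob (a point): the round dark wooden knob on the lid, at the middle of its thickest part, 94 mm above the table: 20 mm thick there, the knob's top 105 mm above the table. It stands 25 mm behind the lid's centre (21.5 mm along the box's x from the box's centre when shut) and moves with the lid
- truffle_0: foil-wrapped gold chocolate truffle, a ball of 21 mm flattened to 19 mm between two flat faces 9 mm wide, 11 g; origin at its centre. It stands on a flat face until the pan is tilted by about 20 degrees or more, or until it is upset, and then rolls; a steeper tilt (35 to 45 degrees) empties the pan. Several can wedge side by side before the spout; rocking the pan sideways frees them
- truffle_1: foil-wrapped red chocolate truffle, a ball of 21 mm flattened to 19 mm between two flat faces 9 mm wide, 11 g; origin at its centre. It stands on a flat face until the pan is tilted by about 20 degrees or more, or until it is upset, and then rolls; a steeper tilt (35 to 45 degrees) empties the pan. Several can wedge side by side before the spout; rocking the pan sideways frees them
- truffle_2: foil-wrapped pink chocolate truffle, a ball of 21 mm flattened to 19 mm between two flat faces 9 mm wide, 11 g; origin at its centre. It stands on a flat face until the pan is tilted by about 20 degrees or more, or until it is upset, and then rolls; a steeper tilt (35 to 45 degrees) empties the pan. Several can wedge side by side before the spout; rocking the pan sideways frees them
- truffle_3: foil-wrapped gold chocolate truffle, a ball of 21 mm flattened to 19 mm between two flat faces 9 mm wide, 11 g; origin at its centre. It stands on a flat face until the pan is tilted by about 20 degrees or more, or until it is upset, and then rolls; a steeper tilt (35 to 45 degrees) empties the pan. Several can wedge side by side before the spout; rocking the pan sideways frees them
- truffle_4: foil-wrapped red chocolate truffle, a ball of 21 mm flattened to 19 mm between two flat faces 9 mm wide, 11 g; origin at its centre. It stands on a flat face until the pan is tilted by about 20 degrees or more, or until it is upset, and then rolls; a steeper tilt (35 to 45 degrees) empties the pan. Several can wedge side by side before the spout; rocking the pan sideways frees them
- truffle_5: foil-wrapped pink chocolate truffle, a ball of 21 mm flattened to 19 mm between two flat faces 9 mm wide, 11 g; origin at its centre. It stands on a flat face until the pan is tilted by about 20 degrees or more, or until it is upset, and then rolls; a steeper tilt (35 to 45 degrees) empties the pan. Several can wedge side by side before the spout; rocking the pan sideways frees them
- jar_tall: bystander: tall sweet jar with a green lid, 89 mm thick, 137 mm high; origin at the centre of its underside
- spool_pink: bystander: spool of pink ribbon lying flat, 74 x 87 x 26 mm; origin at its underside
- mint_tin: bystander: red tin, 62 x 94 x 24 mm; origin at the centre of its underside
- jar_small: bystander: small sweet jar with a red lid, 70 mm thick, 90 mm high; origin at the centre of its underside
- lollipop: bystander: red lollipop lying down, 104 mm long, 29 mm thick; origin at its underside
- tape: bystander: roll of tape lying flat, 73 mm wide, 18 mm high; origin at the centre of its underside
- stand_edge (a point): front-most point of the rim of the round white display stand that overhangs the back of the table, at the top of its disc; fixed. The disc has a radius of 324 mm, its centre lies straight behind this point (+x), its underside 0.24 m and its top 0.28 m above the table; plush bears sit on it, at least 80 mm inside the rim, and reach 0.6 m above the table
- drawer_corner (a point): upper left front corner of the open upper drawer of the wooden chest at the right, 116 mm above the table; fixed. Seen from above the chest with its drawer is about a rectangle that runs 200 mm from this corner along the direction (-0.41, -0.91) and 200 mm back along (0.91, -0.41); its top is 128 mm above the table

How it is judged:
By the outcome, as a careful person would: the job done as asked, in the order asked, and still so for the second after the job is handed in, with the robot touching nothing.
It also fails if it takes over 72 s, if anything falls off the work surface, if the arm or the gripper's body presses on something with over 40 N, if the wrist force passes 120 N, or if a joint passes its speed limit or range.

## Working session

There is one attempt and no reset: what is moved stays moved. The work goes in short steps, Python scripts to look and compute and a tool call to move; the robot and the scene stay as the last step left them, time stands still between calls to the robot, and variables do not carry over. Pictures are saved under pics/ and viewed, at most 10 in all, crops included, and the job is handed in when it is done.

Besides the shell and the picture viewer there is one more tool, called as a command line: name --pt "numbers of a row" for each row, then --argument value for the rest. carry_out: Moves the arm, as the interface text tells. Its arguments: {"type":"object","properties":{"plan":{"type":"array"},"force":{"type":"number"}},"required":["plan"]}

```bash
ls; mkdir -p pics; python3 - <<'E'
from plant import telemetry, cams, ticket, bot
import cv2
print([a for a in dir(bot) if a[0]!='_'])
s=telemetry.sense();print(s['time'],s['tool_pos'],s['tcp_rot'],s['grip_width'])
for n in ("scene","top"):
    im=cams.camera(n); cv2.imwrite(f"pics/{n}0.png",im[...,::-1])
    m=cams.camera_model(n);print(n,m['intrinsics'],m['distortion'],m['pose'])
E
```

```text
pics
['Unreachable', 'tcp_to_grasp']
0.0 [ 0.27395809 -0.67074496  0.23043563] [ 9.81256420e-01  1.92705108e-01 -2.11756793e-04 -7.30877658e-04] 0.0855841730307639
scene [[436.5064476    0.         282.48046242]
 [  0.         436.5064476  204.99681772]
 [  0.           0.           1.        ]] [-0.02732958  0.          0.          0.          0.        ] [[ 0.51047004  0.45634292 -0.72881511 -0.4510087 ]
 [-0.85989219  0.27326934 -0.431172   -0.62002121]
 [ 0.00240053  0.84680281  0.53190153  0.88001908]
 [ 0.          0.          0.          1.        ]]
top [[530.2485235    0.         275.1374691 ]
 [  0.         530.2485235  204.79157793]
 [  0.           0.           1.        ]] [0.04939572 0.         0.         0.         0.        ] [[ 0.01119404  0.97776359 -0.20941122  0.2274539 ]
 [-0.99991746  0.00962476 -0.00851135 -0.06725691]
 [-0.00630655  0.20948921  0.97779062  1.65134821]
 [ 0.          0.          0.          1.        ]]
```

View pics/scene0.png

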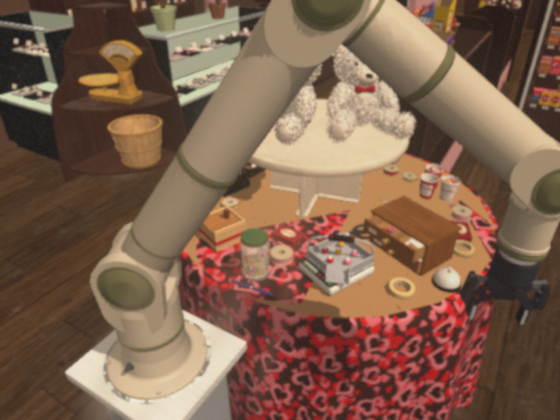

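View pics/top0.png

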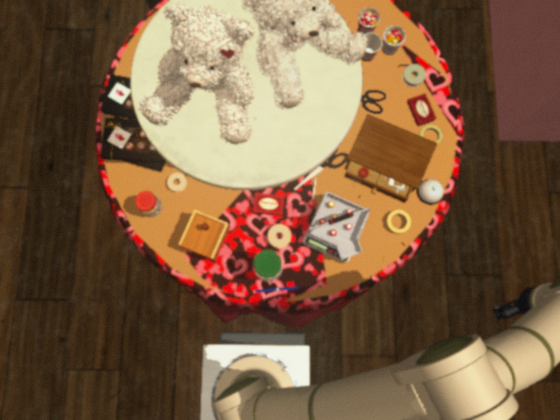

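```bash
cat > h.py <<'E'
from plant import telemetry, cams, ticket, bot
import cv2, numpy as np
def ray(cam,px,m=None):
    m=m or cams.camera_model(cam)
    p=cv2.undistortPoints(np.array(px,float).reshape(-1,1,2),np.array(m['intrinsics']),np.array(m['distortion'])).reshape(-1,2)
    d=np.c_[p[:,0],-p[:,1],-np.ones(len(p))]@np.array(m['pose'])[:3,:3].T
    return np.array(m['pose'])[:3,3],d
def at_z(cam,px,z,m=None):
    o,d=ray(cam,px,m); return o+d*((z-o[2])/d[:,2])[:,None]
def proj(cam,P,m=None):
    m=m or cams.camera_model(cam);T=np.array(m['pose'])
    q=(np.atleast_2d(P)-T[:3,3])@T[:3,:3]; q=q*[1,-1,-1]
    return cv2.projectPoints(q,np.zeros(3),np.zeros(3),np.array(m['intrinsics']),np.array(m['distortion']))[0].reshape(-1,2)
E
python3 - <<'E'
from h import *
t=cams.camera('top');s=cams.camera('scene')
a=cv2.resize(t[180:270,160:380],None,fx=3.6,fy=3.6,interpolation=cv2.INTER_CUBIC)
b=cv2.resize(s[190:300,180:400],None,fx=2.3,fy=2.3,interpolation=cv2.INTER_CUBIC)
b=cv2.copyMakeBorder(b,0,0,0,a.shape[1]-b.shape[1],cv2.BORDER_CONSTANT)
cv2.imwrite('pics/c1.png',np.vstack([a,b])[...,::-1])
for n in ['scale','pan_grip','gift_box','lid_knob','jar_tall','spool_pink','mint_tin','jar_small','lollipop','tape']:
    for r in cams.masks_of(n,'top')[:1]:
        ys,xs=np.nonzero(r['pixels']); rr=cv2.minAreaRect(np.c_[xs,ys].astype(np.float32))
        print(n,round(r['score'],2),r['rect'],np.round(at_z('top',[rr[0]],0.0)[0],3),rr)
E
```

```text
scale 0.91 [301.1, 204.8, 360.2, 263.2] [ 0.485 -0.233  0.   ] ((332.2000427246094, 235.10003662109375), (49.64070510864258, 40.24921798706055), 26.56505012512207)
pan_grip 0.58 [308.5, 194.9, 370.2, 257.9] [ 0.513 -0.259  0.   ] ((340.2974548339844, 226.5054931640625), (55.57923126220703, 54.67304611206055), 25.016895294189453)
gift_box 0.62 [180.0, 210.5, 227.9, 261.1] [0.484 0.169 0.   ] ((204.18406677246094, 234.43893432617188), (41.817893981933594, 40.303367614746094), 22.249025344848633)
lid_knob 0.9 [182.3, 214.1, 226.6, 257.4] [0.484 0.175 0.   ] ((202.223388671875, 234.38607788085938), (33.8867301940918, 36.44319534301758), 22.380136489868164)
jar_tall 0.56 [253.9, 249.2, 283.6, 280.3] [ 0.391 -0.031  0.   ] ((267.5, 264.5), (29.0, 27.0), 90.0)
spool_pink 0.84 [264.9, 224.8, 292.9, 248.4] [ 0.481 -0.068  0.   ] ((279.5, 236.0), (22.0, 21.0), 90.0)
mint_tin 0.59 [251.7, 192.5, 285.0, 218.7] [ 0.584 -0.03   0.   ] ((267.9146423339844, 203.76829528808594), (30.699968338012695, 21.86544418334961), 6.34019136428833)
jar_small 0.8 [135.1, 194.0, 163.4, 218.6] [0.581 0.352 0.   ] ((148.00001525878906, 203.50001525878906), (27.577163696289062, 21.92030906677246), 45.0)
lollipop 0.68 [307.1, 197.7, 314.0, 208.6] [ 0.587 -0.173  0.   ] ((312.75, 203.25001525878906), (7.071067810058594, 7.77817440032959), 45.0)
tape 0.75 [302.0, 233.0, 352.7, 260.8] [ 0.444 -0.214  0.   ] ((326.2000427246094, 248.1000213623047), (49.64070510864258, 11.627553939819336), 26.56505012512207)
```

View pics/c1.png

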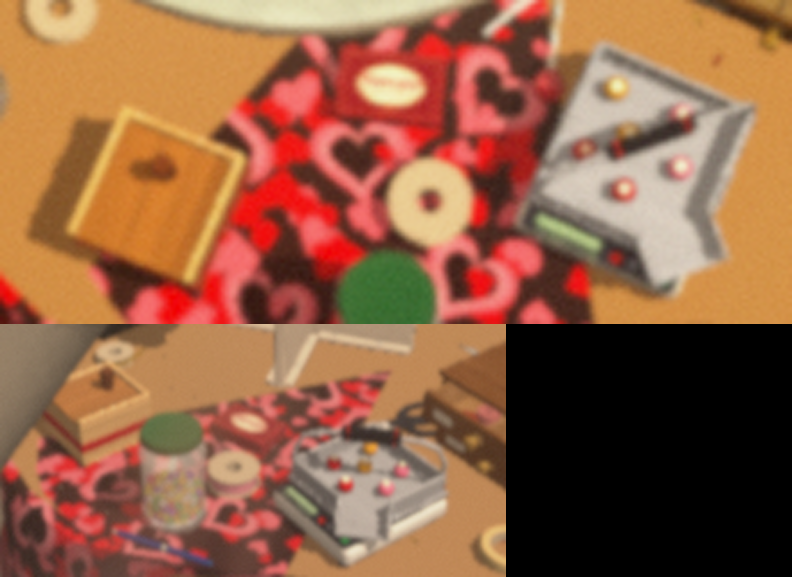

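```bash
python3 - <<'E'
from h import *
cams.camera('top')
r=cams.masks_of('lid_knob','top')[0]['pixels']; g=cams.masks_of('gift_box','top')[0]['pixels']
for n,q,z in(('lid',r,.071),('both',r|g,.076)):
    ys,xs=np.nonzero(q);rr=cv2.minAreaRect(np.c_[xs,ys].astype(np.float32));P=at_z('top',cv2.boxPoints(rr),z)
    print(n,P.round(3).tolist(),P.mean(0).round(3),[np.linalg.norm(P[i]-P[i-1]).round(3) for i in range(4)])
print('knob',at_z('top',[[160+155/3.6,180+165/3.6]],.1))
print('pan bar ends',at_z('top',[[160+613/3.6,180+151/3.6],[160+693/3.6,180+122/3.6]],.13))
c=[(598,43),(755,106),(728,262),(655,285),(520,210)]
print('pan rim pts',at_z('top',[[160+a/3.6,180+b/3.6] for a,b in c],.072).round(3).tolist())
print('stand',at_z('top',[[225,189],[240,189],[255,188]],.28).round(3).tolist())
print('wrist',cams.camera_model('wrist'))
E
```

```text
lid [[0.44, 0.231, 0.071], [0.544, 0.191, 0.071], [0.504, 0.098, 0.071], [0.402, 0.139, 0.071]] [0.472 0.165 0.071] [np.float64(0.099), np.float64(0.111), np.float64(0.101), np.float64(0.11)]
both [[0.44, 0.237, 0.076], [0.553, 0.197, 0.076], [0.505, 0.078, 0.076], [0.394, 0.12, 0.076]] [0.473 0.158 0.076] [np.float64(0.126), np.float64(0.12), np.float64(0.128), np.float64(0.119)]
knob [[0.4937627  0.15936476 0.1       ]]
pan bar ends [[ 0.50380478 -0.21506511  0.13      ]
 [ 0.52835544 -0.28003372  0.13      ]]
pan rim pts [[0.607, -0.209, 0.072], [0.554, -0.34, 0.072], [0.422, -0.315, 0.072], [0.402, -0.254, 0.072], [0.464, -0.143, 0.072]]
stand [[0.563, 0.079, 0.28], [0.563, 0.039, 0.28], [0.566, -0.001, 0.28]]
wrist {'intrinsics': array([[338.19578817,   0.        , 277.39949408],
       [  0.        , 338.19578817, 213.23028234],
       [  0.        ,   0.        ,   1.        ]]), 'distortion': array([0.02390661, 0.        , 0.        , 0.        , 0.        ]), 'pose': array([[ 3.79235528e-01,  8.79225356e-01,  2.88345604e-01,
         3.48164403e-01],
       [-9.25299686e-01,  3.60030968e-01,  1.19156172e-01,
        -6.42181485e-01],
       [ 9.51780570e-04, -3.11994351e-01,  9.50083480e-01,
         3.73179431e-01],
       [ 0.00000000e+00,  0.00000000e+00,  0.00000000e+00,
         1.00000000e+00]])}
```

carry_out --pt "60 20.6 55 0 0.054" --pt "60 20.6 55 0 0.054" --pt "60 20.6 55 0 0.054" --pt "60 20.6 55 0 0.054" --pt "60 20.6 55 0 0.054" --pt "60 20.6 55 0 0.054" --pt "60 20.6 55 0 0.054" --pt "60 20.6 55 0 0.054" --pt "60 20.6 55 0 0.054" --pt "60 20.6 55 0 0.054" --pt "60 3 55 0 0.054" --pt "60 3 55 0 0.054" --pt "60 3 55 -10 0.054" --pt "60 3 55 -10 0.054" --pt "60 3 57 -10 0.054" --pt "60 0 0 0 0"

```text
time: 2.85
tool_pos: [0.4948, 0.1609, 0.2009]
tcp_rot: [0.824, 0.567, 0.001, -0.001]
wrist_force: [-0.9, -0.9, -0.5]
grip_width: 0.0515
finger_force: 0.0
```

```bash
python3 - <<'E'
from h import *
m=cams.camera_model('wrist');im=cams.camera('wrist');cv2.imwrite('pics/w1.png',im[...,::-1])
np.save('w1.npy',m,allow_pickle=True)
print(telemetry.sense()['tool_pos'],telemetry.sense()['tcp_rot'])
for r in cams.masks_of('lid_knob','wrist')[:1]:
    ys,xs=np.nonzero(r['pixels']);print(r['score'],r['rect'])
    rr=cv2.minAreaRect(np.c_[xs,ys].astype(np.float32));P=at_z('wrist',cv2.boxPoints(rr),.071,m);print(P.round(4),P.mean(0))
b=np.array([.475,.164]);a=np.deg2rad(-21.4);R=np.array([[np.cos(a),-np.sin(a)],[np.sin(a),np.cos(a)]])
C=[(b+R@np.array(c)).tolist()+[.076] for c in [(.058,.056),(.058,-.056),(-.058,-.056),(-.058,.056)]]
print(proj('wrist',np.array(C),m).round(0),proj('wrist',np.array([[*(b+R@[.0215,0]),.094]]),m))
E
```

```text
[0.49483663 0.15794663 0.2009863 ] [ 8.24832683e-01  5.65376798e-01 -7.52638405e-05 -3.40505686e-04]
0.84 [182.7, 151.2, 318.6, 262.8]
[[0.3955 0.1396 0.071 ]
 [0.4391 0.2266 0.071 ]
 [0.5378 0.1877 0.071 ]
 [0.5051 0.096  0.071 ]] [0.46937206 0.1624658  0.071     ]
[[327. 140.]
 [320. 270.]
 [188. 269.]
 [177. 138.]] [[279.19921667 215.15204758]]
```

View pics/w1.png

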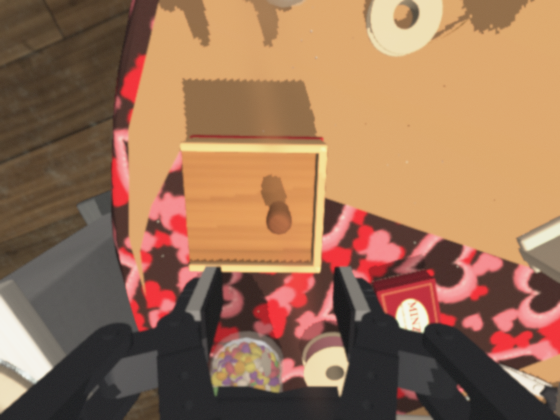

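carry_out --pt "40 0 -1 -50 0.005" --pt "40 0 -1 -50 0" --pt "40 0 0 -22 0" --pt "40 0 0 0 0" --pt "0 0 0 0 0" --pt "0 0 0 0 0" --pt "0 0 0 0 0" --pt "0 0 0 0 0" --force 30

```text
time: 3.95
tool_pos: [0.494, 0.1533, 0.0803]
tcp_rot: [0.825, 0.566, -0.001, -0.0]
wrist_force: [-4.9, 2.4, -4.7]
grip_width: 0.0186
finger_force: 29.6
```

carry_out --pt "0 -14 5.5 0 0" --pt "0 -14 5.5 0 0" --pt "0 -14 5.5 0 0" --pt "0 -14 5.5 0 0" --pt "0 -14 5.5 0 0" --pt "0 -12 5 0 0" --pt "0 -3 1 0 0" --pt "0 0 0 0 0"

```text
time: 4.95
tool_pos: [0.412, 0.1862, 0.0801]
tcp_rot: [0.825, 0.565, 0.001, 0.001]
wrist_force: [10.7, -10.7, 4.0]
grip_width: 0.0186
finger_force: 30.7
```

```bash
cat > geo.py <<'E'
import numpy as np
# pan base polygon (pan frame, z=-77 rel hinge), sampled
pts=[(x,y) for x in np.arange(-99,108.1,3) for y in np.arange(-99,99.1,3) if (abs(x)+abs(y)<=99) or (x>=66 and abs(y)<=33)]
pts=np.array(pts)
def minlip(th,phi,lip):  # lip centre in box frame mm; phi = d angle in box frame; returns min lip z so base clears rims
    d=np.array([np.cos(phi),np.sin(phi)]);n=np.array([-d[1],d[0]]);c,s=np.cos(th),np.sin(th)
    X=pts[:,0]*c-77*s; Z=-pts[:,0]*s-77*c; lx=108*c-74*s; lz=-108*s-74*c
    P=lip+np.outer(X-lx,d)+np.outer(pts[:,1],n); Zr=Z-lz
    x,y=P.T
    h=np.full(len(x),-99.)
    ins=(abs(x)<58)&(abs(y)<56); wall=ins&((abs(x)>51)|(abs(y)>49)); h[wall]=76
    lid=(x>-143)&(x<-35.5)&(abs(y)<50.5); h[lid&~wall]=71
    h[np.hypot(x+66.5,y)<11]=105
    return (h-Zr).max(), (-lx*d+lip), -lz
if __name__=='__main__':
    for deg in (120,125,130,141,150):
        for th in (10,15,20,30,40):
            ph=np.deg2rad(deg+0); d=np.array([np.cos(ph),np.sin(ph)])
            # push lip corner until touching opening walls
            n=np.array([-d[1],d[0]]); k=min((-35.5+33*abs(n[0]))/d[0] if 1 else 0,(49-33*abs(n[1]))/d[1])
            for back in (0,):
                r=minlip(np.deg2rad(th),ph,d*0+ (np.array([-35.5+33*abs(n[0]),49-33*abs(n[1])])))
                print(deg,th,'minlz',round(r[0]),'hinge',r[1].round(),'dz',round(r[2]))
E
python3 geo.py
```

```text
120 10 minlz 70 hinge [ 40. -48.] dz 92
120 15 minlz 66 hinge [ 36. -41.] dz 99
120 20 minlz 61 hinge [ 31. -33.] dz 106
120 30 minlz 53 hinge [ 21. -16.] dz 118
120 40 minlz 44 hinge [11.  2.] dz 126
125 10 minlz 70 hinge [ 45. -47.] dz 92
125 15 minlz 66 hinge [ 40. -40.] dz 99
125 20 minlz 61 hinge [ 35. -32.] dz 106
125 30 minlz 53 hinge [ 24. -16.] dz 118
125 40 minlz 44 hinge [12.  1.] dz 126
130 10 minlz 70 hinge [ 50. -44.] dz 92
130 15 minlz 66 hinge [ 45. -37.] dz 99
130 20 minlz 61 hinge [ 39. -31.] dz 106
130 30 minlz 53 hinge [ 26. -16.] dz 118
130 40 minlz 44 hinge [12.  1.] dz 126
141 10 minlz 70 hinge [ 58. -35.] dz 92
141 15 minlz 65 hinge [ 51. -30.] dz 99
141 20 minlz 60 hinge [ 44. -25.] dz 106
141 30 minlz 52 hinge [ 29. -12.] dz 118
141 40 minlz 40 hinge [13.  1.] dz 126
150 10 minlz 69 hinge [ 62. -26.] dz 92
150 15 minlz 64 hinge [ 55. -22.] dz 99
150 20 minlz 59 hinge [ 47. -18.] dz 106
150 30 minlz 49 hinge [30. -8.] dz 118
150 40 minlz 38 hinge [11.  3.] dz 126
```

carry_out --pt "45 0 0 0 0" --pt "45 0 0 0 0" --pt "45 0 0 50 0" --pt "60 0 0 50 0" --pt "100 8 -33.3 40 0.178" --pt "100 8 -33.3 10 0.178" --pt "100 8 -33.3 0 0.178" --pt "100 8 -33.3 0 0.178" --pt "100 8 -33.3 0 0.178" --pt "100 8 -33.3 0 0.178" --pt "100 8 -33.3 0 0.178" --pt "100 8 -33.3 0 0.178" --pt "100 8 -33.3 0 0.178" --pt "100 8 -33.3 0 0.178" --pt "100 8 -33.3 0 0.178" --pt "100 8 -33.3 0 0.178" --pt "100 8 -33.3 0 0.178" --pt "100 0 0 0 0"

```text
time: 7.2
tool_pos: [0.5142, -0.2476, 0.2285]
tcp_rot: [-0.186, 0.983, 0.0, 0.0]
wrist_force: [-0.5, 0.7, 0.0]
grip_width: 0.0852
finger_force: 0.0
```

```bash
python3 - <<'E'
from h import *
m=cams.camera_model('wrist');im=cams.camera('wrist');s=telemetry.sense()
cv2.imwrite('pics/w2.png',im[...,::-1]);np.save('w2.npy',m,allow_pickle=True)
print(s['tool_pos'],s['tcp_rot'],s['joint_pos'],s['grip_width'])
t=cams.camera('top');cv2.imwrite('t2.png',t)
E
```

```text
[ 0.51402758 -0.24574672  0.22875951] [-1.85382177e-01  9.82666258e-01  6.84016433e-04  8.12460237e-05] [ 0.93808452  0.54533267 -0.86715012  1.92654106  0.52218304  0.91158619
  1.75364006] 0.08537447486378341
```

View pics/w2.png

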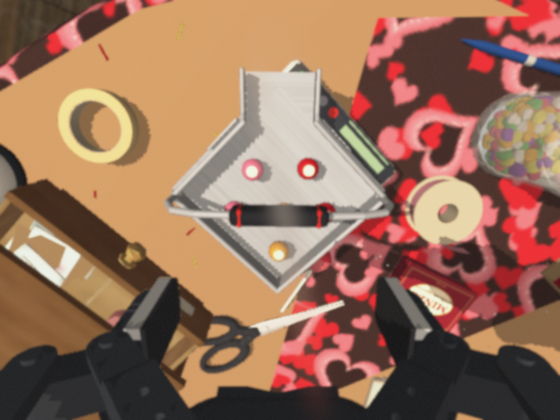

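```bash
python3 - <<'E'
from h import *
w=cv2.imread('pics/w2.png');s=cams.camera('scene')[...,::-1]
m=cams.camera_model('wrist')
a=cv2.resize(w[180:255,155:405],None,fx=3.2,fy=3.2,interpolation=cv2.INTER_CUBIC)
g=proj('scene',np.array([[.514,-.247,.123]]))[0].astype(int);print(g)
b=cv2.resize(s[g[1]-25:g[1]+35,g[0]-65:g[0]+65],None,fx=5.4,fy=5.4,interpolation=cv2.INTER_CUBIC)
b=cv2.copyMakeBorder(b,0,0,0,800-b.shape[1],cv2.BORDER_CONSTANT)
cv2.imwrite('pics/c2.png',np.vstack([a,b]))
P=at_z('wrist',[[232,216],[328,216],[280,216]],.130,m);print(P.round(4),np.linalg.norm(P[1]-P[0]),np.rad2deg(np.arctan2(*(P[0]-P[1])[1::-1])))
print('rim',at_z('wrist',[[170,206],[391,207],[279,291]],.072,m).round(4))
print('lip',at_z('wrist',[[244,70],[319,70]],.069,m).round(4))
E
```

```text
[341 238]
[[ 0.5277 -0.2768  0.13  ]
 [ 0.5012 -0.2097  0.13  ]
 [ 0.5145 -0.2433  0.13  ]] 0.07220683461302646 -68.43834690958899
rim [[ 0.5608 -0.3336  0.072 ]
 [ 0.4867 -0.1436  0.072 ]
 [ 0.6069 -0.2071  0.072 ]]
lip [[ 0.4266 -0.3096  0.069 ]
 [ 0.4039 -0.2523  0.069 ]]
```

View pics/c2.png

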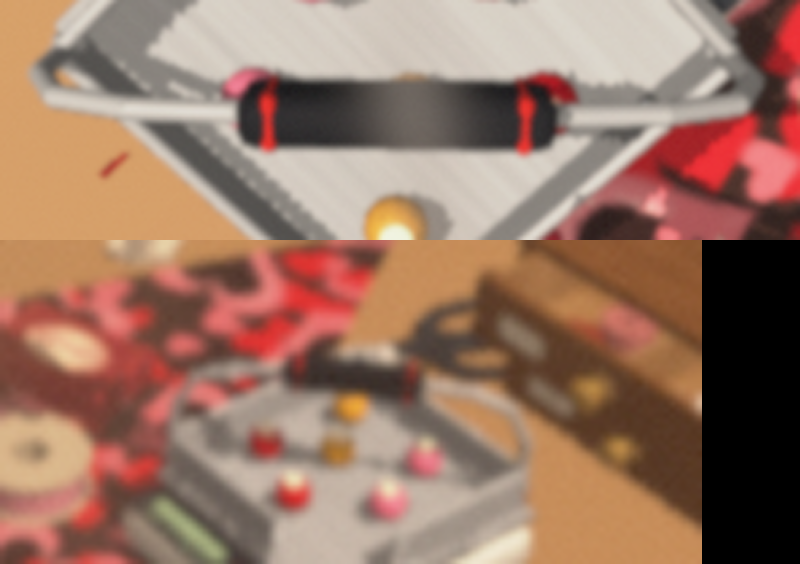

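carry_out --pt "100 0.8 3.3 -30 0" --pt "100 0 0 -30 0" --pt "100 0 0 -30 0" --pt "100 0 0 -14 0" --pt "100 0 0 0 0"

```text
time: 7.98
tool_pos: [0.5149, -0.2412, 0.1251]
tcp_rot: [-0.187, 0.982, 0.0, -0.0]
wrist_force: [-0.0, 1.3, 0.0]
grip_width: 0.0847
finger_force: 0.0
```

```bash
python3 - <<'E'
from h import *
s=telemetry.sense();print(s['tool_pos'],s['wrist_force'])
w=cams.camera('wrist')[...,::-1]
cv2.imwrite('pics/w3.png',cv2.resize(w[200:420,80:480],None,fx=2,fy=2,interpolation=cv2.INTER_CUBIC))
E
```

```text
[ 0.51488689 -0.24124936  0.12509516] [-0.00956327  1.33859997  0.04195154]
```

View pics/w3.png

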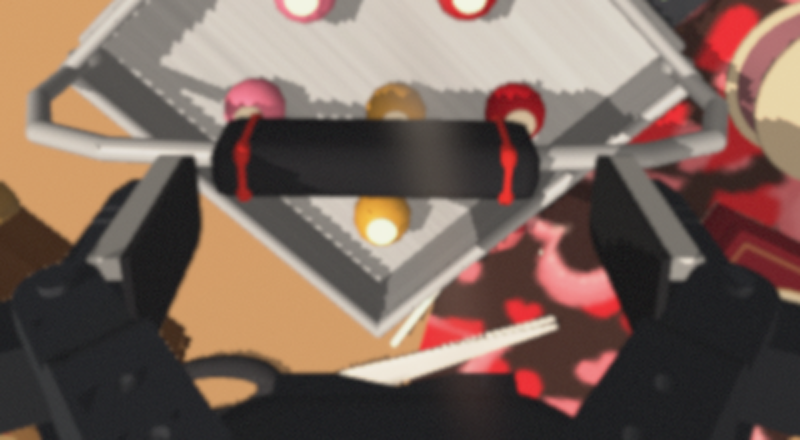

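```bash
python3 - <<'E'
from h import *
from scipy.spatial.transform import Rotation as Ro
s=telemetry.sense();T=np.array(s['tool_pos']);R=Ro.from_quat(s['tcp_rot']).as_matrix()
m=cams.camera_model('wrist');print(T,s['grip_width'])
f=lambda *p:proj('wrist',np.array([T+R@(np.array(p)/1e3)]),m)[0].round(1)
for zz in(0,-13): 
  for x in(11,-11): print('tip',zz,x,f(x,42.5,zz),f(x,-42.5,zz))
# hypothetical bar: top surface/ends in tool frame, bar at world z .123
dz=-( .123-T[2])*1e3
for y in(0,-3,-4.5): print('bar y',y,'ends',f(0,38+y,dz),f(0,-38+y,dz),'topmid front/back',f(7,y,dz-10),f(-7,y,dz-10),f(7,y,dz+10))
E
```

```text
[ 0.5153525  -0.24155166  0.12584846] 0.08519292652005674
tip 0 11 [372.1 260.9] [188.  260.7]
tip 0 -11 [368.1 302.4] [191.6 302.1]
tip -13 11 [380.2 274.6] [180.3 274.3]
tip -13 -11 [375.6 318.9] [184.5 318.6]
bar y 0 ends [359.1 279. ] [200.7 278.8] topmid front/back [280.1 276. ] [280.  303.3] [279.8 256.5]
bar y -3 ends [352.8 279. ] [194.5 278.8] topmid front/back [273.4 276. ] [273.4 303.3] [273.8 256.5]
bar y -4.5 ends [349.7 279. ] [191.3 278.8] topmid front/back [270. 276.] [270.2 303.3] [270.9 256.5]
```

carry_out --pt "100 1.6 -4.2 0 0" --pt "100 0 0 -3 0" --pt "100 0 0 -3 0" --pt "100 0 0 0 0" --force 30

```text
time: 8.52
tool_pos: [0.5164, -0.2465, 0.1191]
tcp_rot: [-0.186, 0.982, 0.0, -0.0]
wrist_force: [-0.3, -0.2, -0.4]
grip_width: 0.0855
finger_force: 0.0
```

```bash
python3 - <<'E'
from h import *
s=telemetry.sense();print(s['tool_pos'],s['wrist_force'])
E
```

```text
[ 0.51637    -0.24646748  0.11910716] [-0.34483245 -0.2185901  -0.44461024]
```

carry_out --pt "100 0 0 -3 0" --pt "100 0 0 0 0" --pt "70 0 0 0 0" --pt "70 0 0 0 0" --pt "70 0 0 0 0" --force 60

```text
time: 9.15
tool_pos: [0.5165, -0.2463, 0.1169]
tcp_rot: [-0.187, 0.982, -0.0, 0.0]
wrist_force: [-2.4, 0.3, 7.3]
grip_width: 0.0732
finger_force: 69.1
```

carry_out --pt "60 0 0 0 0" --pt "60 0 0 0 0" --pt "60 0 0 4 0" --pt "60 0 0 4 0" --pt "60 0 0 6 0" --pt "60 0 0 6 0" --pt "60 0 0 0 0" --force 100

```text
time: 10.02
tool_pos: [0.5168, -0.2466, 0.1368]
tcp_rot: [-0.186, 0.982, -0.0, 0.0]
wrist_force: [-0.6, 0.2, -3.3]
grip_width: 0.0719
finger_force: 115.8
```

```bash
python3 - <<'E'
from h import *
s=telemetry.sense();print(s['tool_pos'],s['wrist_force'],s['grip_width'],s['finger_force'])
w=cams.camera('wrist')[...,::-1];sc=cams.camera('scene')[...,::-1]
a=cv2.resize(w[60:420,80:480],(480,432),interpolation=cv2.INTER_CUBIC)
g=proj('scene',np.array([[.516,-.246,.123]]))[0].astype(int)
b=cv2.resize(sc[g[1]-50:g[1]+58,g[0]-40:g[0]+40],(320,432),interpolation=cv2.INTER_CUBIC)
cv2.imwrite('pics/c4.png',np.hstack([a,b]))
E
```

```text
[ 0.51682445 -0.24655173  0.13676494] [-0.60332322  0.17199786 -3.33840095] 0.07192023467816251 115.81829756430125
```

View pics/c4.png

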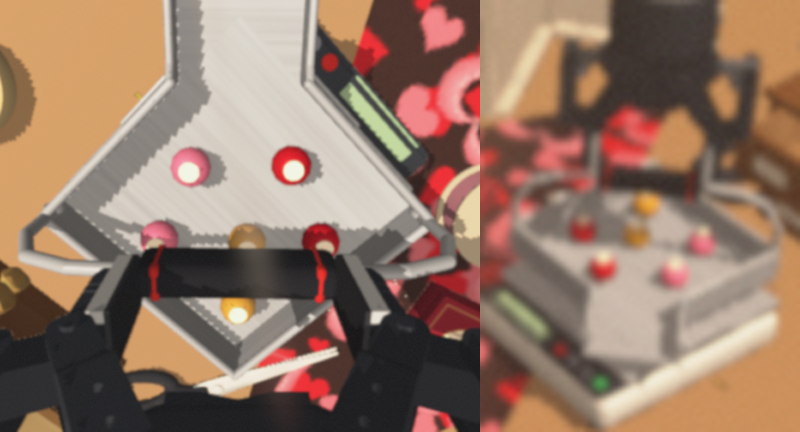

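carry_out --pt "60 0 0 10 0" --pt "60 0 0 20 0" --pt "60 0 0 24 0" --pt "60 0 0 17 0" --pt "60 0 0 8 -0.02" --pt "60 -2.5 10 0 -0.06" --pt "60 -2.5 18 0 -0.1" --pt "60 -2.5 24 0 -0.108" --pt "60 -2.5 26 0 -0.11" --pt "60 -2.5 26 0 -0.11" --pt "60 -2.5 26 0 -0.11" --pt "60 -2.5 26 0 -0.11" --pt "60 -2.5 26 0 -0.11" --pt "60 -2.5 26 0 -0.11" --pt "60 -2.5 26 0 -0.11" --pt "60 -2.5 26 0 -0.11" --pt "60 -2.5 24 0 -0.11" --pt "60 -2.5 18 0 -0.1" --pt "60 -2.5 12 0 -0.05" --force 80

```text
time: 12.5
tool_pos: [0.4812, 0.0687, 0.2153]
tcp_rot: [0.503, 0.864, 0.0, -0.0]
wrist_force: [0.2, 0.2, -2.9]
grip_width: 0.0718
finger_force: 115.8
```

carry_out --pt "60 0 0 -10 0" --pt "60 0 0 -16 0" --pt "60 0 0 -16 0" --pt "60 0 0 -10 0" --pt "60 0 0 0 0"

```text
time: 13.12
tool_pos: [0.481, 0.0671, 0.1621]
tcp_rot: [0.502, 0.865, -0.001, -0.001]
wrist_force: [-0.5, 0.5, -3.6]
grip_width: 0.0719
finger_force: 115.8
```

```bash
cat > tilt.py <<'E'
from h import *
from scipy.spatial.transform import Rotation as Ro
def look(name=None):
    s=telemetry.sense();w=cams.camera('wrist');s=telemetry.sense();m=cams.camera_model('wrist')
    T=np.array(s['tool_pos']);R=Ro.from_quat(s['tcp_rot']).as_matrix()
    a=np.rad2deg(np.arctan2(R[1,0],R[0,0]));print('t',s['time'],'tcp',T.round(4),'yaw',a.round(1),'F',np.round(s['wrist_force'],1),s['grip_width'],s['finger_force'])
    if name: cv2.imwrite('pics/'+name,w[...,::-1])
    for th in(0,10,15,20,30,40):
        c,sn=np.cos(np.deg2rad(th)),np.sin(np.deg2rad(th))
        P=[T+R@np.array([(x*c+z*sn),y,-(6/1e3-x*sn+z*c)]) for x,y,z in[(.108,.033,-.074),(.108,-.033,-.074),(.108,.033,-.054)]]
        print(th,proj('wrist',np.array(P),m).round(0).tolist())
E
python3 -c "
from tilt import *
look('w5.png')"
```

```text
t 13.175 tcp [0.4814 0.0673 0.1628] yaw 119.7 F [-1.2 -0.6 -1.9] 0.07186004595929077 115.7750538091841
0 [[338.0, 47.0], [220.0, 46.0], [345.0, 40.0]]
10 [[332.0, 77.0], [226.0, 77.0], [337.0, 68.0]]
15 [[329.0, 92.0], [228.0, 91.0], [334.0, 81.0]]
20 [[327.0, 106.0], [230.0, 106.0], [332.0, 95.0]]
30 [[323.0, 134.0], [233.0, 134.0], [327.0, 121.0]]
40 [[321.0, 161.0], [236.0, 161.0], [324.0, 147.0]]
```

View pics/w5.png

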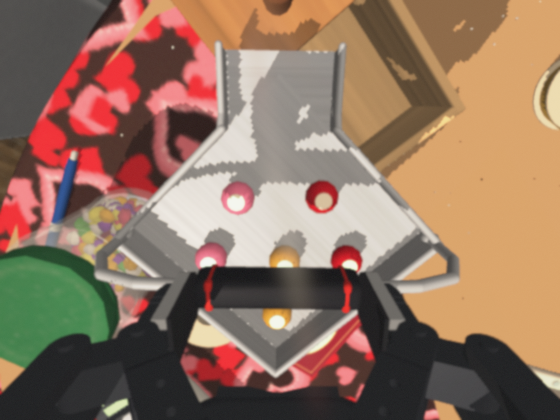

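carry_out --pt "60 -4.9 8.7 0 0" --pt "60 -4.9 8.7 0 0" --pt "60 -2.7 4.8 6 0" --pt "60 -2.7 4.8 6 0" --pt "60 -2.7 4.8 6 0" --pt "60 0 0 0 0"

```text
time: 13.92
tool_pos: [0.4637, 0.0991, 0.1819]
tcp_rot: [0.502, 0.865, -0.0, 0.001]
wrist_force: [2.3, -5.1, -2.1]
grip_width: 0.0717
finger_force: 113.5
```

```bash
python3 -c "
from tilt import *
look('w6.png')"
```

```text
t 13.975 tcp [0.4638 0.0989 0.1816] yaw 119.7 F [ 1.7 -5.9 -1.9] 0.07168814803386038 113.55711935379077
0 [[338.0, 47.0], [220.0, 47.0], [345.0, 41.0]]
10 [[332.0, 77.0], [226.0, 77.0], [337.0, 68.0]]
15 [[329.0, 92.0], [228.0, 91.0], [334.0, 81.0]]
20 [[327.0, 106.0], [230.0, 106.0], [332.0, 95.0]]
30 [[323.0, 134.0], [233.0, 134.0], [327.0, 121.0]]
40 [[321.0, 161.0], [236.0, 161.0], [324.0, 147.0]]
```

View pics/w6.png

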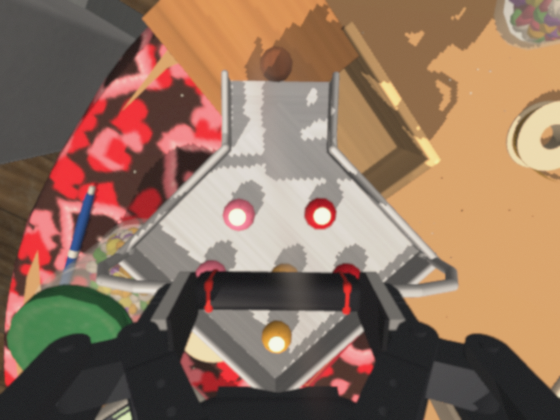

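carry_out --pt "60 -2.7 4.8 6 0" --pt "60 0 0 0 0" --pt "60 4 -7 0 0" --pt "60 7 0 0 -0.07" --pt "60 8 1 0 -0.1" --pt "60 8 1 0 -0.1" --pt "60 7 1 0 -0.098" --pt "60 0 0 0 0"

```text
time: 14.98
tool_pos: [0.4953, 0.1006, 0.187]
tcp_rot: [0.652, 0.758, 0.0, -0.0]
wrist_force: [-0.4, 0.3, -1.7]
grip_width: 0.0722
finger_force: 112.0
```

```bash
cat > st.py <<'E'
from tilt import *
from geo import minlip
look()
s=telemetry.sense();m=cams.camera_model('wrist');T=np.array(s['tool_pos']);R=Ro.from_quat(s['tcp_rot']).as_matrix()
for n in('pan_grip','truffle_0','gift_box'):
    for r in cams.masks_of(n,'wrist')[:(6 if n[0]=='t' else 1)]:
        p=r['pixels'];print(n,round(r['score'],2),np.round(r['rect']).tolist(),[int(np.nonzero(p[:,c])[0].min()) if p[:,c].any() else -1 for c in(225,235,250,280,310,325,332)] if n=='pan_grip' else '')
E
python3 st.py; python3 -c "
from geo import *
for th in(12,14,16,18):
  for ly in ((-6.9,32.5),(-.9,22.1)):
    print(th,ly,minlip(np.deg2rad(th),np.deg2rad(120),np.array(ly))[0])"
```

```text
t 15.025 tcp [0.4948 0.1004 0.187 ] yaw 98.7 F [-0.2 -0.1 -3.2] 0.07168703283104881 111.95701429765904
0 [[337.0, 46.0], [219.0, 46.0], [344.0, 40.0]]
10 [[331.0, 77.0], [225.0, 76.0], [336.0, 67.0]]
15 [[328.0, 91.0], [227.0, 91.0], [333.0, 81.0]]
20 [[326.0, 106.0], [229.0, 106.0], [331.0, 94.0]]
30 [[323.0, 134.0], [233.0, 134.0], [327.0, 121.0]]
40 [[320.0, 161.0], [235.0, 161.0], [324.0, 147.0]]
pan_grip 0.92 [98.0, 55.0, 458.0, 392.0] [63, 66, 67, 67, 66, 68, 64]
truffle_0 0.98 [225.0, 188.0, 254.0, 220.0] 
truffle_0 0.96 [264.0, 313.0, 293.0, 339.0] 
truffle_0 0.87 [195.0, 251.0, 229.0, 270.0] 
truffle_0 0.84 [273.0, 252.0, 301.0, 273.0] 
truffle_0 0.78 [302.0, 190.0, 340.0, 222.0] 
truffle_0 0.76 [332.0, 252.0, 364.0, 276.0] 
gift_box 0.72 [49.0, 1.0, 370.0, 171.0] 
12 (-6.9, 32.5) 68.33094657049568
12 (-0.9, 22.1) 69.57841671540224
14 (-6.9, 32.5) 66.57287050324494
14 (-0.9, 22.1) 68.02440187684294
16 (-6.9, 32.5) 64.826279941148
16 (-0.9, 22.1) 66.48010407605
18 (-6.9, 32.5) 63.093302835763154
18 (-0.9, 22.1) 64.94740480201284
```

carry_out --pt "60 0 0 0 0" --pt "60 0 0 0 0" --force 40

```text
time: 15.42
tool_pos: [0.4948, 0.1001, 0.1873]
tcp_rot: [0.652, 0.758, -0.0, -0.0]
wrist_force: [-0.4, -0.1, -1.9]
grip_width: 0.0715
finger_force: 112.0
```

```bash
python3 st.py | egrep "^t|pan"
```

```text
t 15.475 tcp [0.4949 0.1001 0.1873] yaw 98.6 F [-0.8 -0.9 -2.6] 0.07194854661794398 111.95754328131443
pan_grip 0.85 [98.0, 51.0, 458.0, 391.0] [61, 67, 67, 66, 66, 67, 64]
truffle_0 0.97 [224.0, 189.0, 253.0, 221.0] 
truffle_0 0.94 [332.0, 254.0, 362.0, 277.0] 
truffle_0 0.92 [303.0, 190.0, 338.0, 220.0] 
truffle_0 0.67 [265.0, 313.0, 294.0, 343.0] 
truffle_0 0.67 [196.0, 250.0, 230.0, 274.0] 
truffle_0 0.62 [271.0, 254.0, 300.0, 270.0]
```

carry_out --pt "85 0 0 0 0" --pt "86 0 0 0 0" --pt "86 0 0 0 0" --force 40

```text
time: 16.0
tool_pos: [0.4949, 0.1001, 0.1873]
tcp_rot: [0.652, 0.758, -0.0, 0.0]
wrist_force: [0.5, 0.0, -2.7]
grip_width: 0.0735
finger_force: 63.3
```

```bash
python3 st.py | egrep "^t|pan"
```

```text
t 16.05 tcp [0.495  0.1001 0.1873] yaw 98.6 F [-0.1  0.3 -2.7] 0.07342848449420467 63.292246230121236
pan_grip 0.68 [98.0, 57.0, 460.0, 394.0] [65, 68, 67, 67, 67, 68, 67]
truffle_0 0.94 [223.0, 192.0, 253.0, 220.0] 
truffle_0 0.92 [304.0, 188.0, 337.0, 222.0] 
truffle_0 0.87 [272.0, 256.0, 301.0, 272.0] 
truffle_0 0.69 [332.0, 254.0, 362.0, 277.0] 
truffle_0 0.66 [264.0, 314.0, 294.0, 342.0] 
truffle_0 0.58 [195.0, 253.0, 228.0, 272.0]
```

carry_out --pt "86.5 -2 -16 0 0.05" --pt "86.5 -5 -16 -4 0.1" --pt "86.5 -5 0 -5 0.1" --pt "86.5 -3 0 -5 0.1" --pt "86.5 -5.3 9.8 0 0.018" --pt "86.5 -5.3 9.8 0 0" --pt "86.5 -3 5.2 0 0" --pt "86.5 -2.7 4.6 5 0" --pt "86.5 -2.7 4.6 5 0" --pt "86.5 -2.7 4.6 5 0" --pt "86.5 0 0 0 0"

```text
time: 17.58
tool_pos: [0.4583, 0.1069, 0.1888]
tcp_rot: [0.502, 0.865, 0.0, 0.0]
wrist_force: [1.4, -1.8, -2.8]
grip_width: 0.074
finger_force: 52.0
```

```bash
python3 st.py | egrep "^t|pan|^1|^2"
```

```text
t 17.625 tcp [0.4584 0.1066 0.1886] yaw 119.7 F [ 0.9 -2.1 -2.4] 0.07407238329750788 51.97779246373102
10 [[332.0, 77.0], [226.0, 77.0], [337.0, 68.0]]
15 [[329.0, 92.0], [228.0, 91.0], [334.0, 81.0]]
20 [[327.0, 106.0], [230.0, 106.0], [332.0, 95.0]]
pan_grip 0.85 [98.0, 84.0, 457.0, 393.0] [87, 97, 97, 98, 99, 98, 88]
truffle_0 0.65 [278.0, 270.0, 297.0, 278.0] 
truffle_0 0.65 [301.0, 208.0, 335.0, 233.0] 
truffle_0 0.62 [263.0, 330.0, 292.0, 366.0] 
truffle_0 0.6 [228.0, 206.0, 257.0, 236.0] 
truffle_0 0.59 [336.0, 272.0, 360.0, 284.0] 
truffle_0 0.52 [195.0, 266.0, 229.0, 281.0]
```

carry_out --pt "86.5 4 -7 0 0" --pt "86.5 8 0 0 -0.07" --pt "86.5 8 0 0 -0.1" --pt "86.5 9 0 0 -0.1" --pt "86.5 8 0 0 -0.098" --pt "86.5 0 0 0 0"

```text
time: 18.52
tool_pos: [0.4957, 0.0998, 0.1881]
tcp_rot: [0.652, 0.758, 0.0, -0.0]
wrist_force: [-0.1, -0.0, -2.5]
grip_width: 0.0741
finger_force: 51.8
```

```bash
python3 st.py | egrep "^t|pan|^1|^2"
```

```text
t 18.575 tcp [0.4951 0.0997 0.188 ] yaw 98.7 F [-0.3 -0.7 -3.3] 0.07414773768485244 51.783920396483154
10 [[331.0, 77.0], [225.0, 76.0], [336.0, 67.0]]
15 [[328.0, 91.0], [227.0, 91.0], [333.0, 81.0]]
20 [[326.0, 106.0], [229.0, 106.0], [331.0, 94.0]]
pan_grip 0.59 [94.0, 72.0, 458.0, 393.0] [74, 85, 85, 84, 86, 86, 77]
truffle_0 0.86 [198.0, 256.0, 231.0, 277.0] 
truffle_0 0.85 [299.0, 194.0, 338.0, 228.0] 
truffle_0 0.84 [225.0, 199.0, 257.0, 226.0] 
truffle_0 0.74 [273.0, 259.0, 301.0, 276.0] 
truffle_0 0.72 [262.0, 317.0, 294.0, 352.0] 
truffle_0 0.66 [331.0, 262.0, 362.0, 281.0]
```

carry_out --pt "86.5 0 0 -8 0" --pt "86.5 0 0 -10 0" --pt "86.5 0 0 -6 0" --pt "86.5 0 0 -2.5 0" --pt "86.5 0 0 0 0"

```text
time: 19.35
tool_pos: [0.4952, 0.0998, 0.1616]
tcp_rot: [0.652, 0.758, -0.0, -0.0]
wrist_force: [-0.2, 0.4, -2.3]
grip_width: 0.0741
finger_force: 51.8
```

```bash
python3 st.py | egrep "^t|pan"; python3 -c "
from geo import *
d=np.array([-.5,.866])
for th in(20,30,35,40,45):
  print(th,[round(minlip(np.deg2rad(th),np.deg2rad(120),np.array([-6.9,32.5])-d*b)[0]) for b in(0,10,20,30,40)])"
```

```text
t 19.4 tcp [0.4953 0.0998 0.1618] yaw 98.6 F [-0.2 -0.8 -3.9] 0.07401629799007796 51.75513061723905
pan_grip 0.86 [95.0, 73.0, 458.0, 391.0] [74, 85, 85, 85, 86, 85, 76]
truffle_0 0.88 [226.0, 196.0, 256.0, 228.0] 
truffle_0 0.75 [333.0, 262.0, 362.0, 281.0] 
truffle_0 0.72 [300.0, 196.0, 339.0, 226.0] 
truffle_0 0.71 [264.0, 320.0, 294.0, 354.0] 
truffle_0 0.59 [272.0, 262.0, 301.0, 278.0] 
truffle_0 0.55 [197.0, 258.0, 230.0, 277.0] 
20 [61, 62, 64, 69, 72]
30 [53, 55, 56, 62, 68]
35 [49, 51, 53, 60, 66]
40 [44, 47, 49, 55, 63]
45 [40, 42, 46, 51, 61]
```

carry_out --pt "86.5 -1 6.5 0 0" --pt "86.5 -1 6.5 0 0" --pt "86.5 0 0 0 0"

```text
time: 19.92
tool_pos: [0.4924, 0.1128, 0.1616]
tcp_rot: [0.652, 0.758, -0.001, -0.0]
wrist_force: [-2.5, -2.4, -3.2]
grip_width: 0.0741
finger_force: 51.8
```

```bash
python3 st.py | egrep "^t|pan|^1|gift"
```

```text
t 19.975 tcp [0.4925 0.1126 0.1616] yaw 98.6 F [-1.7 -1.8 -4. ] 0.07399102191924269 51.854211611207575
10 [[331.0, 77.0], [225.0, 76.0], [336.0, 67.0]]
15 [[328.0, 91.0], [227.0, 91.0], [333.0, 81.0]]
pan_grip 0.89 [98.0, 84.0, 458.0, 393.0] [87, 98, 97, 98, 99, 99, 88]
truffle_0 0.97 [225.0, 202.0, 258.0, 232.0] 
truffle_0 0.8 [262.0, 329.0, 294.0, 363.0] 
truffle_0 0.71 [275.0, 268.0, 297.0, 277.0] 
truffle_0 0.65 [301.0, 202.0, 335.0, 232.0] 
truffle_0 0.49 [336.0, 268.0, 362.0, 283.0] 
truffle_0 0.49 [76.0, 294.0, 144.0, 419.0] 
gift_box 0.31 [96.0, 88.0, 457.0, 392.0]
```

carry_out --pt "86.5 -2.4 15.8 5 0" --pt "86.5 -2.4 15.8 3 0" --pt "86.5 -2.4 15.8 1.5 0" --pt "86.5 -1.5 10 1 0" --pt "86.5 0 0 0 0" --pt "86.5 0 0 0 0" --pt "86.5 0 0 0 0" --pt "86.5 0 0 0 0"

```text
time: 21.12
tool_pos: [0.4847, 0.1698, 0.1722]
tcp_rot: [0.652, 0.758, -0.0, 0.0]
wrist_force: [0.2, -1.9, -3.5]
grip_width: 0.0739
finger_force: 41.2
```

```bash
python3 st.py
```

```text
t 21.175 tcp [0.4847 0.1698 0.1722] yaw 98.6 F [-0.1 -1.7 -2. ] 0.07348827401297964 41.24727963237092
0 [[337.0, 46.0], [219.0, 46.0], [344.0, 40.0]]
10 [[331.0, 77.0], [225.0, 77.0], [336.0, 68.0]]
15 [[328.0, 91.0], [227.0, 91.0], [333.0, 81.0]]
20 [[326.0, 106.0], [229.0, 106.0], [331.0, 94.0]]
30 [[323.0, 134.0], [233.0, 134.0], [327.0, 121.0]]
40 [[320.0, 161.0], [235.0, 161.0], [324.0, 147.0]]
pan_grip 0.87 [94.0, 174.0, 455.0, 401.0] [226, 186, 188, 188, 188, 224, 230]
truffle_0 0.84 [271.0, 156.0, 293.0, 174.0] 
truffle_0 0.8 [249.0, 146.0, 271.0, 166.0] 
truffle_0 0.65 [208.0, 201.0, 224.0, 224.0] 
truffle_0 0.57 [286.0, 165.0, 312.0, 186.0] 
truffle_0 0.43 [244.0, 142.0, 258.0, 153.0] 
gift_box 0.63 [57.0, 54.0, 370.0, 258.0]
```

carry_out --pt "86.5 1 -6 2 0" --pt "86.5 1 -6 1 0" --pt "86.5 1 -6 1 0.04" --pt "86.5 3 0 0 -0.06" --pt "86.5 -5 0 0 0.06" --pt "86.5 5 0 0 -0.06" --pt "86.5 -3 0 0 0.02" --pt "86.5 0 0 0 0"

```text
time: 22.32
tool_pos: [0.4873, 0.1521, 0.1764]
tcp_rot: [0.651, 0.759, 0.0, 0.0]
wrist_force: [0.1, 0.1, -1.2]
grip_width: 0.0741
finger_force: 40.2
```

```bash
cat > tr.py <<'E'
from tilt import *
import sys
for cam in sys.argv[1:]:
    im=cams.camera(cam);m=cams.camera_model(cam)
    for r in cams.masks_of('truffle_0',cam):
        ys,xs=np.nonzero(r['pixels']);P=at_z(cam,[[xs.mean(),ys.mean()]],.016,m)[0]
        a=np.deg2rad(-21.4);q=np.array([[np.cos(a),np.sin(a)],[-np.sin(a),np.cos(a)]])@(P[:2]-[.475,.164])*1e3
        print(cam,round(r['score'],2),np.round(r['rect']).tolist(),'n',len(xs),'boxframe',q.round(),'rgb',im[ys,xs].mean(0).round())
E
python3 st.py | egrep "^t|pan";python3 tr.py wrist top scene
```

```text
t 22.375 tcp [0.4874 0.1521 0.1764] yaw 98.7 F [ 0.  -0.3 -1.8] 0.07404508057334061 40.16123300883919
pan_grip 0.89 [95.0, 150.0, 454.0, 403.0] [202, 165, 166, 166, 166, 202, 213]
truffle_0 0.93 [259.0, 122.0, 279.0, 146.0] 
truffle_0 0.74 [286.0, 150.0, 314.0, 166.0] 
truffle_0 0.71 [319.0, 164.0, 332.0, 182.0] 
truffle_0 0.5 [203.0, 190.0, 220.0, 208.0] 
wrist 0.8 [260.0, 125.0, 281.0, 143.0] n 407 boxframe [-17.  34.] rgb [169. 109. 102.]
wrist 0.74 [241.0, 114.0, 260.0, 131.0] n 187 boxframe [-35.  34.] rgb [160.  89.  92.]
wrist 0.6 [289.0, 150.0, 312.0, 168.0] n 348 boxframe [18. 30.] rgb [165. 123.  65.]
wrist 0.52 [321.0, 165.0, 335.0, 182.0] n 129 boxframe [46. 31.] rgb [154.  60.  57.]
wrist 0.51 [204.0, 189.0, 221.0, 209.0] n 259 boxframe [-34. -42.] rgb [160. 118.  60.]
wrist 0.28 [94.0, 154.0, 456.0, 402.0] n 39026 boxframe [ 65. -96.] rgb [151. 144. 138.]
top 0.67 [134.0, 194.0, 158.0, 218.0] n 424 boxframe [ 26. 214.] rgb [183.  68.  46.]
```

carry_out --pt "86.5 0 0 15 0" --pt "86.5 0 0 20 0" --pt "86.5 0 0 15 0" --pt "86.5 0 -8 0 0" --pt "86.5 0 0 0 0"

```text
time: 23.45
tool_pos: [0.4873, 0.1429, 0.226]
tcp_rot: [0.653, 0.758, -0.0, 0.0]
wrist_force: [-0.3, -0.8, -2.1]
grip_width: 0.0738
finger_force: 40.2
```

```bash
python3 st.py | egrep "^t |pan";python3 tr.py wrist wrist
```

```text
t 23.5 tcp [0.4873 0.1433 0.2258] yaw 98.5 F [ 0.4  0.5 -3.1] 0.07406918676261134 40.08683187304996
pan_grip 0.75 [96.0, 152.0, 457.0, 401.0] [207, 167, 166, 166, 167, 203, 214]
wrist 0.81 [264.0, 112.0, 284.0, 133.0] n 328 boxframe [-17.  35.] rgb [173. 112. 102.]
wrist 0.72 [288.0, 138.0, 309.0, 157.0] n 287 boxframe [20. 28.] rgb [157. 112.  49.]
wrist 0.6 [303.0, 148.0, 327.0, 168.0] n 241 boxframe [39. 29.] rgb [140.  53.  50.]
wrist 0.56 [214.0, 165.0, 225.0, 188.0] n 167 boxframe [-34. -42.] rgb [160. 117.  56.]
wrist 0.45 [249.0, 102.0, 263.0, 118.0] n 181 boxframe [-35.  36.] rgb [166. 100.  93.]
wrist 0.75 [246.0, 102.0, 266.0, 121.0] n 185 boxframe [-35.  36.] rgb [167. 102.  93.]
wrist 0.75 [263.0, 114.0, 281.0, 132.0] n 289 boxframe [-16.  34.] rgb [173. 112. 102.]
wrist 0.65 [288.0, 137.0, 309.0, 156.0] n 322 boxframe [20. 28.] rgb [156. 112.  50.]
wrist 0.58 [216.0, 171.0, 228.0, 188.0] n 153 boxframe [-34. -43.] rgb [159. 114.  52.]
wrist 0.5 [304.0, 148.0, 326.0, 164.0] n 247 boxframe [40. 30.] rgb [142.  60.  56.]
```

carry_out --pt "86.5 2 -12 0 0" --pt "86.5 2 -14 0 0" --pt "86.5 1 -9 0 0" --pt "86.5 0 0 0 0"

```text
time: 24.35
tool_pos: [0.4927, 0.1079, 0.2263]
tcp_rot: [0.653, 0.757, -0.0, 0.0]
wrist_force: [-1.5, 0.6, -1.8]
grip_width: 0.074
finger_force: 40.2
```

```bash
python3 st.py | egrep "^t |pan";python3 tr.py wrist wrist
```

```text
t 24.4 tcp [0.4927 0.1086 0.2263] yaw 98.5 F [ 0.4  0.6 -1.7] 0.0739240519249225 40.08438547491096
pan_grip 0.93 [98.0, 150.0, 453.0, 401.0] [186, 165, 166, 166, 165, 202, 213]
wrist 0.89 [289.0, 97.0, 309.0, 123.0] n 374 boxframe [19. 28.] rgb [158. 113.  52.]
wrist 0.85 [304.0, 112.0, 330.0, 133.0] n 362 boxframe [41. 28.] rgb [145.  49.  45.]
wrist 0.82 [262.0, 72.0, 280.0, 94.0] n 401 boxframe [-17.  35.] rgb [190. 122. 117.]
wrist 0.77 [209.0, 133.0, 228.0, 152.0] n 292 boxframe [-35. -42.] rgb [162. 118.  59.]
wrist 0.75 [245.0, 59.0, 266.0, 82.0] n 258 boxframe [-37.  36.] rgb [215. 124. 129.]
wrist 0.28 [74.0, 247.0, 176.0, 344.0] n 2397 boxframe [ -52. -252.] rgb [136. 127. 102.]
wrist 0.79 [211.0, 133.0, 226.0, 156.0] n 280 boxframe [-35. -42.] rgb [162. 118.  58.]
wrist 0.78 [244.0, 59.0, 264.0, 82.0] n 274 boxframe [-37.  36.] rgb [212. 123. 126.]
wrist 0.77 [262.0, 72.0, 282.0, 91.0] n 378 boxframe [-17.  35.] rgb [191. 122. 118.]
wrist 0.76 [306.0, 110.0, 332.0, 130.0] n 330 boxframe [41. 29.] rgb [145.  45.  43.]
wrist 0.54 [289.0, 99.0, 309.0, 122.0] n 347 boxframe [19. 29.] rgb [158. 113.  50.]
```

```bash
python3 - <<'E'
from tilt import *
im=cams.camera('wrist').astype(int);m=cams.camera_model('wrist')
q=((im[...,0]>90)&(im[...,1]<.5*im[...,0])&(im[...,2]<.55*im[...,0])).astype(np.uint8)
n,l,st,c=cv2.connectedComponentsWithStats(q)
a=np.deg2rad(-21.4);B=np.array([[np.cos(a),np.sin(a)],[-np.sin(a),np.cos(a)]])
for i in range(1,n):
    if 12<st[i,4]<900:
        b=B@(at_z('wrist',[c[i]],.016,m)[0][:2]-[.475,.164])*1e3
        print(st[i].tolist(),c[i].round(),b.round(),im[l==i].mean(0).round())
# box interior corners projected
R=B.T
for z,hx,hy in((.076,51,49),(.006,51,49)):
    print(z,proj('wrist',np.array([[*(np.array([.475,.164])+R@(np.array(k)*[hx,hy]/1e3)),z] for k in((1,1),(1,-1),(-1,-1),(-1,1))]),m).round(0).tolist())
for r in cams.masks_of('truffle_1','wrist'): print(r['score'],r['rect'])
for cam in('scene','top'):
    cams.camera(cam)
    for r in cams.masks_of('truffle_1',cam): print(cam,r['score'],r['rect'])
E
```

```text
[103, 109, 13, 18, 121] [110. 117.] [-140.  -73.] [216.  78.  78.]
[309, 111, 18, 20, 290] [318. 121.] [41. 28.] [145.  38.  38.]
[117, 122, 18, 23, 236] [127. 133.] [-120.  -79.] [213.  69.  69.]
[163, 150, 25, 19, 283] [173. 160.] [-69. -81.] [236.  76.  79.]
[99, 154, 37, 37, 829] [117. 173.] [-113. -123.] [215.  57.  60.]
[104, 189, 26, 28, 457] [116. 203.] [-102. -154.] [225.  67.  71.]
[328, 191, 18, 29, 306] [337. 204.] [105. -35.] [211.  62.  63.]
[222, 196, 4, 5, 16] [224. 198.] [ -4. -91.] [141.  61.  58.]
[93, 211, 26, 14, 222] [104. 218.] [-107. -176.] [207.  67.  69.]
[138, 221, 39, 35, 729] [154. 238.] [ -50. -171.] [153.  41.  44.]
[405, 275, 7, 5, 28] [408. 277.] [225. -68.] [208.  78.  77.]
[72, 285, 26, 41, 595] [ 82. 303.] [ -89. -290.] [219.  63.  64.]
[341, 297, 11, 32, 221] [346. 313.] [ 190. -145.] [174.  49.  46.]
[204, 298, 10, 33, 231] [208. 314.] [  47. -230.] [172.  48.  45.]
[99, 406, 17, 14, 134] [106. 414.] [  -2. -436.] [226.  67.  67.]
0.076 [[350.0, 108.0], [289.0, 207.0], [187.0, 150.0], [241.0, 39.0]]
0.006 [[336.0, 107.0], [287.0, 188.0], [204.0, 141.0], [248.0, 52.0]]
0.9 [289.8, 99.7, 309.7, 122.5]
0.76 [303.5, 110.2, 327.9, 131.7]
0.7 [262.8, 72.9, 282.7, 96.6]
0.65 [244.6, 59.8, 265.0, 78.3]
0.5 [212.5, 133.9, 229.6, 154.5]
```

carry_out --pt "86.5 2 -10 0 0" --pt "86.5 2 -12 0 0" --pt "86.5 1 -6 0 0" --pt "86.5 0 0 0 0"

```text
time: 25.55
tool_pos: [0.4977, 0.0803, 0.2263]
tcp_rot: [0.653, 0.758, -0.0, 0.0]
wrist_force: [0.3, -0.1, -1.7]
grip_width: 0.074
finger_force: 40.2
```

```bash
python3 st.py | egrep "^t |pan";python3 tr.py wrist scene
```

```text
t 25.6 tcp [0.4976 0.0808 0.2263] yaw 98.5 F [ 0.6 -0.1 -2.5] 0.07378603593482246 40.10831824620254
pan_grip 0.92 [96.0, 152.0, 454.0, 400.0] [203, 166, 166, 166, 166, 202, 213]
wrist 0.94 [262.0, 40.0, 282.0, 64.0] n 376 boxframe [-16.  35.] rgb [217. 145. 140.]
wrist 0.78 [305.0, 80.0, 330.0, 104.0] n 384 boxframe [40. 29.] rgb [160.  56.  49.]
wrist 0.76 [208.0, 104.0, 226.0, 126.0] n 352 boxframe [-36. -41.] rgb [167. 122.  59.]
wrist 0.68 [290.0, 68.0, 311.0, 92.0] n 418 boxframe [19. 28.] rgb [208. 155.  69.]
wrist 0.64 [262.0, 134.0, 278.0, 154.0] n 296 boxframe [ 25. -40.] rgb [161.  86.  71.]
wrist 0.59 [240.0, 25.0, 264.0, 48.0] n 323 boxframe [-37.  36.] rgb [212. 127. 127.]
```

carry_out --pt "86.5 -6 -20 0 0" --pt "86.5 -6 -30 0 0.05" --pt "86.5 0 -33 0 0.15" --pt "86.5 0 -33 0 0.175" --pt "86.5 0 -33 0 0.178" --pt "86.5 4 -33 0 0.178" --pt "86.5 4 -33 0 0.178" --pt "86.5 4 -33 0 0.178" --pt "86.5 5 -33 0 0.178" --pt "86.5 5 -28 0 0.178" --pt "86.5 5 -18 0 0.178" --pt "86.5 4 0 -10 0.175" --pt "86.5 0 0 -10 0" --pt "86.5 0 0 0 0"

```text
time: 27.7
tool_pos: [0.5158, -0.2455, 0.2054]
tcp_rot: [-0.185, 0.983, 0.001, -0.001]
wrist_force: [0.1, -0.1, -2.0]
grip_width: 0.074
finger_force: 40.1
```

```bash
python3 st.py | egrep "^t |pan"
```

```text
t 27.75 tcp [ 0.5162 -0.2455  0.206 ] yaw -158.6 F [ 1.  -0.  -1.3] 0.07414854517181886 40.20287125487812
pan_grip 0.66 [96.0, 150.0, 454.0, 402.0] [204, 163, 164, 164, 164, 198, 212]
```

carry_out --pt "87 0.3 -0.8 0 0" --pt "87 0 0 0 0" --pt "87 0 0 0 0"

```text
time: 28.28
tool_pos: [0.5169, -0.2467, 0.2064]
tcp_rot: [-0.186, 0.982, -0.0, 0.0]
wrist_force: [0.2, -0.1, -2.6]
grip_width: 0.0746
finger_force: 32.5
```

```bash
python3 st.py | egrep "^t |pan"
```

```text
t 28.325 tcp [ 0.5168 -0.2467  0.2063] yaw -158.5 F [ 0.3  0.6 -1.6] 0.07427924259933058 32.51563017387525
pan_grip 0.91 [96.0, 151.0, 455.0, 398.0] [197, 163, 164, 164, 164, 184, 212]
```

carry_out --pt "87.6 0 0 0 0" --pt "88.1 0 0 0 0" --pt "88.1 0 0 0 0" --pt "88.1 0 0 0 0"

```text
time: 28.98
tool_pos: [0.5168, -0.2467, 0.2062]
tcp_rot: [-0.186, 0.982, 0.0, -0.0]
wrist_force: [0.2, -0.3, -2.3]
grip_width: 0.0752
finger_force: 14.0
```

```bash
python3 st.py | egrep "^t |pan"
```

```text
t 29.025 tcp [ 0.5168 -0.2467  0.2063] yaw -158.5 F [ 0.7  0.5 -1.8] 0.07553726258968493 14.032204449176788
pan_grip 0.73 [97.0, 106.0, 454.0, 390.0] [107, 119, 119, 119, 119, 108, 177]
```

carry_out --pt "88.3 0 0 0 0" --pt "88.4 0 0 0 0" --pt "88.4 0 0 0 0"

```text
time: 29.55
tool_pos: [0.5168, -0.2467, 0.2063]
tcp_rot: [-0.187, 0.982, 0.0, 0.0]
wrist_force: [0.9, 0.1, -2.4]
grip_width: 0.0754
finger_force: 9.2
```

```bash
python3 st.py | egrep "^t |pan"
```

```text
t 29.6 tcp [ 0.5168 -0.2467  0.2063] yaw -158.5 F [-0.5 -0.4 -1.8] 0.07554099995620422 9.206206798553467
pan_grip 0.58 [96.0, 101.0, 455.0, 392.0] [104, 115, 116, 115, 115, 105, 173]
```

carry_out --pt "88.1 0 0 -15 0" --pt "88.1 0 0 -20 0" --pt "88.1 0 0 -12 0" --pt "88.1 0 0 -8 0" --pt "88.1 0 0 -8 0" --pt "88.1 0 0 -8 0" --pt "88.1 0 0 -6 0" --pt "88.1 0 0 -4 0" --pt "88.1 0 0 0 0"

```text
time: 30.88
tool_pos: [0.5167, -0.2467, 0.1251]
tcp_rot: [-0.187, 0.982, 0.0, -0.0]
wrist_force: [-0.3, 0.2, -1.6]
grip_width: 0.0757
finger_force: 11.4
```

```bash
python3 st.py | egrep "^t |pan|^0|^10"
```

```text
t 30.925 tcp [ 0.5168 -0.2467  0.1253] yaw -158.5 F [ 0.3  0.1 -2. ] 0.0756400295843454 11.359951347112656
0 [[339.0, 50.0], [221.0, 50.0], [345.0, 45.0]]
10 [[332.0, 80.0], [227.0, 80.0], [338.0, 71.0]]
pan_grip 0.69 [99.0, 67.0, 455.0, 391.0] [76, 76, 76, 76, 76, 76, 70]
```

carry_out --pt "88.1 0 0 -3 0" --pt "88.1 0 0 -3 0" --pt "88.1 0 0 -2 0" --pt "88.1 0 0 0 0"

```text
time: 31.58
tool_pos: [0.5181, -0.2473, 0.1199]
tcp_rot: [-0.186, 0.982, -0.002, 0.001]
wrist_force: [-7.1, -0.2, 27.3]
grip_width: 0.0757
finger_force: 26.4
```

```bash
python3 st.py | egrep "^t |pan|^0|^10"
```

```text
t 31.625 tcp [ 0.5181 -0.2473  0.1199] yaw -158.5 F [-5.  -1.  26.3] 0.07524988311507565 26.37533962726593
0 [[339.0, 50.0], [221.0, 50.0], [346.0, 45.0]]
10 [[332.0, 80.0], [227.0, 80.0], [338.0, 71.0]]
pan_grip 0.56 [99.0, 61.0, 458.0, 392.0] [71, 71, 71, 71, 71, 71, 71]
```

carry_out --pt "88.1 0 0 3 0" --pt "88.1 0 0 0 0"

```text
time: 32.02
tool_pos: [0.5167, -0.2468, 0.1203]
tcp_rot: [-0.186, 0.982, -0.0, -0.0]
wrist_force: [-0.3, -0.5, 3.7]
grip_width: 0.0751
finger_force: 21.1
```

```bash
cat > pose.py <<'E'
from tilt import *
from scipy.optimize import least_squares
# fit pan pose (x,y,z,yaw,tilt,roll) of grip from contour of pan mask in wrist picture: use lip corners, side corners, rear corner
def feats():
    telemetry.sense();w=cams.camera('wrist');m=cams.camera_model('wrist')
    r=cams.masks_of('pan_grip','wrist')[0]['pixels'];
    return w,m,r
w,m,r=feats();s=telemetry.sense();T=np.array(s['tool_pos']);print(s['time'],T.round(4),np.round(s['wrist_force'],1),s['finger_force'],s['grip_width'])
ys,xs=np.nonzero(r)
lip=[int(np.median([np.nonzero(r[:,c])[0].min() for c in range(250,310)]))]
row=np.nonzero(r[lip[0]+6])[0]; print('lip row',lip,'cols at lip+6',row.min(),row.max(),'rear',ys.max(),xs[ys==ys.max()].mean(),'left',xs.min(),ys[xs==xs.min()].mean(),'right',xs.max(),ys[xs==xs.max()].mean())
# expected when flat at home
ang=np.deg2rad(201.4);d=np.array([np.cos(ang),np.sin(ang)]);n=np.array([-d[1],d[0]]);C=np.array([.5165,-.2463])
E=lambda x,y,z:[*(C+d*x/1e3+n*y/1e3),z/1e3]
print('expected home: lip floor,lip cheek tops,rear rim,',proj('wrist',np.array([E(108,0,49),E(108,33,69),E(108,-33,69),E(-99,0,72),E(-99,0,46)]),m).round(1).tolist())
E
python3 pose.py
```

```text
32.125 [ 0.5167 -0.2468  0.1203] [-2.2 -0.8  5.8] 21.442784070968628 0.07543843141931102
lip row [72] cols at lip+6 217 341 rear 391 277.5 left 96 288.5 right 459 292.0
expected home: lip floor,lip cheek tops,rear rim, [[281.1, 51.1], [217.3, 45.3], [345.7, 45.6], [279.6, 373.1], [279.5, 347.3]]
```

carry_out --pt "91 0 0 0 0" --pt "94 0 0 0 0" --pt "100 0 0 0 0" --pt "100 0 0 4 0" --pt "100 0 0 6 0" --pt "100 0 0 0 0"

```text
time: 32.88
tool_pos: [0.5172, -0.2467, 0.131]
tcp_rot: [-0.186, 0.982, -0.0, 0.0]
wrist_force: [-0.1, 1.0, -0.3]
grip_width: 0.0855
finger_force: 0.0
```

```bash
python3 pose.py
```

```text
32.975 [ 0.5169 -0.2468  0.1305] [ 0.5 -0.8 -0.1] 0.0 0.0855682769432852
lip row [72] cols at lip+6 220 338 rear 382 277.0 left 107 271.5 right 449 272.5
expected home: lip floor,lip cheek tops,rear rim, [[281.2, 53.0], [220.7, 47.7], [342.3, 48.0], [279.7, 361.8], [279.5, 337.9]]
```

```bash
cat > fit.py <<'E'
from tilt import *
from scipy.optimize import least_squares
ang=np.deg2rad(201.4);d=np.array([np.cos(ang),np.sin(ang)]);n=np.array([-d[1],d[0]]);C=np.array([.5165,-.2463])
def pts(sx,sy,yaw,th,zg):  # features: lip floor mid, lip cheek base corners, rear rim corner outer, bar ends mid
    c,s=np.cos(th),np.sin(th);o=[]
    for x,y,z in((108,-33,-74),(108,33,-74),(-99,0,-48),(0,0,0),(0,99,-48),(0,-99,-48)):
        X,Z=x*c+z*s,-x*s+z*c; X,Y=X*np.cos(yaw)-y*np.sin(yaw),X*np.sin(yaw)+y*np.cos(yaw)
        o.append([*(C+d*(X+sx)/1e3+n*(Y+sy)/1e3),(zg+Z)/1e3])
    return np.array(o)
def meas():
    telemetry.sense();w=cams.camera('wrist');m=cams.camera_model('wrist');r=cams.masks_of('pan_grip','wrist')[0]['pixels']
    ys,xs=np.nonzero(r);lip=np.median([np.nonzero(r[:,c])[0].min() for c in range(250,310)])
    g=w.astype(int).sum(2); dark=(g<170)&r
    n_,l,st,cc=cv2.connectedComponentsWithStats(dark.astype(np.uint8)); k=[i for i in range(1,n_) if st[i,4]>200]
    print('dark',[(st[i].tolist(),cc[i].round().tolist()) for i in k][:5])
    row=np.nonzero(r[int(lip)+4])[0]
    print('lip',lip,row.min(),row.max(),'rear',ys.max(),xs[ys==ys.max()].mean(),'L',xs.min(),ys[xs==xs.min()].mean(),'R',xs.max(),ys[xs==xs.max()].mean())
    return m
if __name__=='__main__':
    m0=np.load('w2.npy',allow_pickle=True).item()
    print('w2 pred',proj('wrist',pts(0,0,0,0,123),m0).round(1).tolist(),'obs lip row 70 cols 246-317, rear 279,291; bar 280,216; L 170,206 R 391,207')
    m=meas()
    for sx in(0,-5,-10,-15):
        for th in(0,2.3): print(sx,th,proj('wrist',pts(sx,0,0,np.deg2rad(th),123+(3 if th else 0)),m).round(1).tolist())
E
python3 fit.py
```

```text
w2 pred [[317.0, 72.0], [241.7, 71.9], [278.8, 294.5], [279.4, 215.8], [169.6, 198.7], [388.6, 198.9]] obs lip row 70 cols 246-317, rear 279,291; bar 280,216; L 170,206 R 391,207Traceback (most recent call last):
  File "fit.py", line 22, in <module>
    m=meas()
  File "fit.py", line 11, in meas
    telemetry.sense();w=cams.camera('wrist');m=cams.camera_model('wrist');r=cams.masks_of('pan_grip','wrist')[0]['pixels']
                                                                            ~~~~~~~~~~~~~~~~~~~~~~~~~~~~~~~~~^^^
IndexError: list index out of range
```

carry_out --pt "100 -1.5 0.5 50 0" --pt "100 -1.5 0.5 48 0" --pt "100 0 0 0 0" --pt "100 0 0 0 0"

```text
time: 33.58
tool_pos: [0.5134, -0.246, 0.2279]
tcp_rot: [-0.186, 0.982, -0.0, -0.0]
wrist_force: [-0.2, 0.4, -0.7]
grip_width: 0.0857
finger_force: 0.0
```

```bash
cat >> fit.py <<'E'
E
sed -i "s/r=cams.masks_of('pan_grip','wrist')\[0\]\['pixels'\]/r=next(q[0]['pixels'] for q in (cams.masks_of('pan_grip','wrist') for _ in range(4)) if q)/" fit.py
python3 fit.py; python3 -c "
from h import *
s=telemetry.sense();print(s['tool_pos'],s['tcp_rot'])
w=cams.camera('wrist')[...,::-1];cv2.imwrite('w7.png',w)
a=cv2.imread('pics/w2.png')
# align: background check and pan check
for nm,(x0,y0,x1,y1) in dict(spout=(232,62,330,130),bar=(225,195,335,232),bg=(420,20,555,140),ring=(55,80,145,170),lcd=(330,90,395,180)).items():
    b=a[y0:y1,x0:x1];r=cv2.matchTemplate(w,b,cv2.TM_CCOEFF_NORMED);_,v,_,p=cv2.minMaxLoc(r);print(nm,round(v,2),p[0]-x0,p[1]-y0)
"
```

```text
w2 pred [[317.0, 72.0], [241.7, 71.9], [278.8, 294.5], [279.4, 215.8], [169.6, 198.7], [388.6, 198.9]] obs lip row 70 cols 246-317, rear 279,291; bar 280,216; L 170,206 R 391,207
dark [([226, 218, 41, 19, 633], [248.0, 227.0]), ([303, 218, 22, 19, 227], [314.0, 225.0])]
lip 86.0 236 315 rear 307 275.5 L 160 215.5 R 389 216.5
0 0 [[315.0, 72.7], [239.4, 72.4], [276.7, 295.7], [276.8, 216.8], [167.1, 199.4], [386.7, 200.0]]
0 2.3 [[314.7, 76.5], [239.7, 76.3], [276.7, 301.2], [276.8, 218.0], [166.2, 202.4], [387.5, 203.0]]
-5 0 [[314.8, 78.8], [239.6, 78.6], [276.7, 300.0], [276.8, 222.9], [167.6, 204.7], [386.1, 205.3]]
-5 2.3 [[314.5, 82.7], [239.9, 82.5], [276.6, 305.7], [276.8, 224.2], [166.8, 207.7], [386.9, 208.3]]
-10 0 [[314.5, 85.0], [239.8, 84.7], [276.7, 304.4], [276.8, 228.9], [168.2, 210.0], [385.5, 210.5]]
-10 2.3 [[314.2, 88.7], [240.1, 88.5], [276.6, 310.1], [276.8, 230.3], [167.3, 213.0], [386.3, 213.6]]
-15 0 [[314.3, 91.0], [240.0, 90.8], [276.6, 308.7], [276.8, 234.9], [168.7, 215.2], [385.0, 215.8]]
-15 2.3 [[314.0, 94.7], [240.3, 94.5], [276.6, 314.5], [276.7, 236.4], [167.9, 218.3], [385.8, 218.8]]
[ 0.51316553 -0.24566165  0.22713838] [-1.86483742e-01  9.82457629e-01  4.73052172e-04 -7.73340899e-04]
spout 0.81 -5 14
bar 0.96 -4 13
bg 1.0 -2 1
ring 0.99 -3 0
lcd 0.92 -2 1
```

carry_out --pt "100 6 1.5 -30 0" --pt "100 6 1.3 -40 0" --pt "100 0 0 -25 0" --pt "100 0 0 -8 0" --pt "100 0 0 -4 0" --pt "100 0 0 0 0"

```text
time: 34.48
tool_pos: [0.5261, -0.2429, 0.1217]
tcp_rot: [-0.187, 0.982, -0.0, 0.0]
wrist_force: [-0.3, 0.3, -0.1]
grip_width: 0.0852
finger_force: 0.0
```

```bash
python3 - <<'E'
from tilt import *
s=telemetry.sense();w=cams.camera('wrist').astype(int);s=telemetry.sense();m=cams.camera_model('wrist');print(s['tool_pos'],np.round(s['wrist_force'],1))
T=np.array(s['tool_pos']);R=Ro.from_quat(s['tcp_rot']).as_matrix()
f=lambda *p:proj('wrist',np.array([T+R@(np.array(p)/1e3)]),m)[0].round(1)
dz=(T[2]-.126)*1e3
print('bar pred ends',f(0,38,dz),f(0,-38,dz),'front bot',f(7,0,dz+10),'back top',f(-7,0,dz-10))
g=w.sum(2)
d=(g<150).astype(np.uint8)[240:330,170:390]
n,l,st,c=cv2.connectedComponentsWithStats(d)
for i in range(1,n):
    if st[i,4]>150: print((st[i,:2]+[170,240]).tolist(),st[i,2:].tolist(),(c[i]+[170,240]).round())
# red rings
rr=((w[...,0]>110)&(w[...,1]<.45*w[...,0])).astype(np.uint8);rr[:240]=0;rr[345:]=0;rr[:,:185]=0;rr[:,370:]=0
n,l,st,c=cv2.connectedComponentsWithStats(rr)
for i in range(1,n):
    if st[i,4]>30: print('ring',st[i].tolist(),c[i].round())
E
```

```text
[ 0.52620172 -0.24298846  0.12197973] [-0.1  0.3  0. ]
bar pred ends [362.6 286.4] [197.6 286.2] front bot [279.9 262.7] back top [280.1 312.1]
[210, 263] [74, 41, 2583] [244. 283.]
[307, 263] [38, 41, 1181] [328. 282.]
[192, 264] [19, 40, 419] [199. 284.]
[344, 264] [20, 40, 423] [356. 283.]
[170, 279] [10, 51, 426] [174. 304.]
[371, 278] [19, 52, 682] [382. 306.]
ring [339, 262, 14, 45, 236] [347. 288.]
ring [203, 269, 9, 38, 184] [207. 288.]
```

carry_out --pt "70 0 0 0 0" --pt "70 0 0 0 0" --pt "70 0 0 0 0" --pt "70 0 0 5 0" --pt "70 0 0 8 0" --pt "70 0 0 8 0" --pt "70 0 0 0 0" --force 60

```text
time: 35.4
tool_pos: [0.5262, -0.243, 0.1431]
tcp_rot: [-0.186, 0.982, -0.0, 0.001]
wrist_force: [0.2, -0.4, -2.2]
grip_width: 0.0734
finger_force: 69.8
```

```bash
python3 st.py | egrep "^t |pan|^0|^10"
```

```text
t 35.45 tcp [ 0.526  -0.243   0.1426] yaw -158.5 F [-0.4 -0.4 -1.8] 0.0734419908071225 69.84312057495117
0 [[339.0, 50.0], [221.0, 50.0], [346.0, 45.0]]
10 [[332.0, 80.0], [227.0, 80.0], [338.0, 71.0]]
pan_grip 0.92 [96.0, 42.0, 461.0, 379.0] [53, 54, 55, 54, 55, 54, 53]
```

carry_out --pt "70 -4.5 -1.5 0 0" --pt "70 -4.4 -1.5 0 0" --pt "70 0 0 0 0" --pt "70 0 0 -8 0" --pt "70 0 0 -6 0" --pt "70 0 0 -4 0" --pt "70 0 0 -3 0" --pt "70 0 0 -1.5 0" --pt "70 0 0 0 0"

```text
time: 36.72
tool_pos: [0.517, -0.2458, 0.1198]
tcp_rot: [-0.187, 0.982, -0.0, 0.0]
wrist_force: [0.6, -0.4, -1.0]
grip_width: 0.073
finger_force: 69.9
```

```bash
python3 st.py | egrep "^t |pan|^0|^10"
```

```text
t 36.775 tcp [ 0.517  -0.2458  0.1198] yaw -158.5 F [-0.9  0.6 -1.3] 0.07306466922578692 69.91577982902527
0 [[339.0, 50.0], [221.0, 50.0], [346.0, 45.0]]
10 [[332.0, 80.0], [227.0, 80.0], [338.0, 71.0]]
```

Force is falling off (‑1 N), so contact is just starting; a little lower, then release.

carry_out --pt "70 0 0 -1 0" --pt "70 0 0 -1 0" --pt "70 0 0 0 0"

```text
time: 37.3
tool_pos: [0.5173, -0.2459, 0.1186]
tcp_rot: [-0.187, 0.982, -0.0, 0.0]
wrist_force: [-2.2, 0.4, 8.2]
grip_width: 0.0731
finger_force: 71.0
```

carry_out --pt "92 0 0 0 0" --pt "100 0 0 0 0" --pt "100 0 0 0 0" --pt "100 0 0 12 0" --pt "100 -1.5 0 48 0" --pt "100 -1.5 0 50 0" --pt "100 0 0 0 0" --pt "100 0 0 0 0"

```text
time: 38.3
tool_pos: [0.5136, -0.2461, 0.228]
tcp_rot: [-0.186, 0.982, -0.0, 0.0]
wrist_force: [-0.3, -0.8, -0.5]
grip_width: 0.0853
finger_force: 0.0
```

```bash
python3 -c "
from h import *
s=telemetry.sense();print(s['time'],s['tool_pos'])
w=cams.camera('wrist')[...,::-1];cv2.imwrite('w8.png',w)
a=cv2.imread('pics/w2.png')
for nm,(x0,y0,x1,y1) in dict(spout=(232,62,330,130),bar=(225,195,335,232),rear=(240,262,318,296),lcorner=(162,180,232,225),rcorner=(330,180,398,225),bg=(420,20,555,140),ring=(55,80,145,170),lcd=(330,90,395,180)).items():
    b=a[y0:y1,x0:x1];r=cv2.matchTemplate(w,b,cv2.TM_CCOEFF_NORMED);_,v,_,p=cv2.minMaxLoc(r);print(nm,round(v,2),p[0]-x0,p[1]-y0)
"; python3 fit.py | egrep "^w2|^lip|^0 "
```

```text
38.3 [ 0.51358966 -0.24611559  0.22802277]
spout 0.97 -3 -1
bar 0.97 -3 -1
rear 0.98 -1 -1
lcorner 0.97 -2 -1
rcorner 0.96 -2 -2
bg 1.0 -1 0
ring 1.0 -1 0
lcd 0.99 -1 0
w2 pred [[317.0, 72.0], [241.7, 71.9], [278.8, 294.5], [279.4, 215.8], [169.6, 198.7], [388.6, 198.9]] obs lip row 70 cols 246-317, rear 279,291; bar 280,216; L 170,206 R 391,207
lip 70.0 236 317 rear 292 275.0 L 160 202.5 R 390 204.0
0 0 [[315.1, 72.5], [239.5, 72.3], [276.7, 295.8], [276.9, 216.8], [167.0, 199.4], [386.9, 200.0]]
0 2.3 [[314.8, 76.4], [239.8, 76.2], [276.7, 301.4], [276.9, 218.1], [166.1, 202.4], [387.7, 203.0]]
```

carry_out --pt "40 -7.8 33.2 0 -0.178" --pt "40 -7.8 33.2 0 -0.178" --pt "40 -7.8 33.2 0 -0.178" --pt "40 -7.8 33.2 0 -0.178" --pt "40 -7.8 33.2 0 -0.178" --pt "40 -7.8 33.2 0 -0.178" --pt "40 -7.8 33.2 0 -0.178" --pt "40 -7.8 33.2 0 -0.178" --pt "40 -7.8 33.2 0 -0.178" --pt "40 -7.8 33.2 0 -0.178" --pt "40 -7.8 33.2 0 -0.178" --pt "40 -7.8 33.2 0 -0.178" --pt "40 -8 33.6 0 -0.178" --pt "40 0 0 -50 0" --pt "40 0 0 0 0"

```text
time: 40.33
tool_pos: [0.4101, 0.1856, 0.1752]
tcp_rot: [0.824, 0.567, -0.004, -0.0]
wrist_force: [1.0, 0.0, 0.7]
grip_width: 0.0342
finger_force: 0.0
```

```bash
python3 -c "
from h import *
s=telemetry.sense();print(s['time'],s['tool_pos'],s['tcp_rot'],s['grip_width'])
cams.camera('wrist');m=cams.camera_model('wrist')
print(proj('wrist',np.array([[.412,.186,.1],[.412,.186,.094]]),m))
w=cams.camera('wrist').astype(int)
for r in cams.masks_of('lid_knob','wrist'):
    print(r['score'],r['rect'])
p=proj('wrist',np.array([[.412,.186,.1]]),m)[0].astype(int)
c=w[p[1]-30:p[1]+30,p[0]-30:p[0]+30];q=(c.sum(2)<230);ys,xs=np.nonzero(q);print(xs.mean()+p[0]-30,ys.mean()+p[1]-30,len(xs))
"; python3 tr.py wrist
```

```text
40.325 [0.41014368 0.18559128 0.17524356] [ 8.23875164e-01  5.66759675e-01 -3.60668717e-03 -4.19895170e-04] 0.034224066939774804
[[277.93699656 221.51379512]
 [277.94534823 218.61665113]]
0.92 [171.2, 137.5, 320.5, 267.2]
nan nan 0
wrist 0.93 [359.0, 219.0, 380.0, 240.0] n 393 boxframe [ 25. -40.] rgb [164.  47.  45.]
wrist 0.93 [379.0, 150.0, 409.0, 172.0] n 438 boxframe [41. 28.] rgb [197.  52.  51.]
wrist 0.83 [359.0, 150.0, 383.0, 172.0] n 428 boxframe [19. 28.] rgb [223. 174.  74.]
wrist 0.74 [322.0, 148.0, 345.0, 162.0] n 320 boxframe [-16.  32.] rgb [238. 169. 171.]
wrist 0.61 [316.0, 225.0, 317.0, 238.0] n 34 boxframe [-29. -41.] rgb [182. 138.  84.]
wrist 0.22 [459.0, 276.0, 540.0, 367.0] n 6335 boxframe [ 169. -140.] rgb [189.  98.  94.]<string>:10: RuntimeWarning: Mean of empty slice.
  ret = ret.dtype.type(ret / rcount)
```

carry_out --pt "40 1.5 0.5 -45 0" --pt "40 0 0 -40 0" --pt "40 0 0 -10 0" --pt "40 0 0 0 0" --pt "0 0 0 0 0" --pt "0 0 0 0 0" --pt "0 0 0 0 0" --pt "0 0 0 0 0" --force 30

```text
time: 41.58
tool_pos: [0.4145, 0.1868, 0.0841]
tcp_rot: [0.825, 0.566, 0.001, 0.0]
wrist_force: [-1.3, -0.1, 9.8]
grip_width: 0.0187
finger_force: 29.6
```

carry_out --pt "0 0 0 2 0" --pt "0 14 -5.5 1 0" --pt "0 14 -5.5 0 0" --pt "0 14 -5.5 0 0" --pt "0 14 -5.5 0 0" --pt "0 12 -4.7 0 0" --pt "0 9 -3.6 0 0" --pt "0 5 -2 0 0" --pt "0 0 0 0 0"

```text
time: 42.7
tool_pos: [0.4944, 0.1548, 0.0848]
tcp_rot: [0.824, 0.566, -0.001, -0.001]
wrist_force: [-1.8, 5.4, -22.4]
grip_width: 0.0185
finger_force: 31.8
```

carry_out --pt "0 1 -0.5 -2 0" --pt "0 1 -0.5 0 0" --pt "0 1 -0.4 0 0" --pt "0 0 0 0 0"

```text
time: 43.2
tool_pos: [0.4948, 0.1546, 0.0843]
tcp_rot: [0.824, 0.567, -0.002, -0.002]
wrist_force: [-15.1, 9.0, 6.2]
grip_width: 0.018
finger_force: 34.5
```

carry_out --pt "40 -1 0.4 0 0" --pt "40 0 0 0 0" --pt "40 0 0 0 0" --pt "40 0 0 40 0" --pt "40 0 0 50 0" --pt "40 0 0 26 0" --pt "40 0 0 0 0" --pt "40 0 0 0 0"

```text
time: 44.2
tool_pos: [0.4977, 0.1528, 0.1993]
tcp_rot: [0.825, 0.566, -0.0, 0.0]
wrist_force: [0.8, 0.0, 0.1]
grip_width: 0.034
finger_force: 0.0
```

```bash
python3 -c "
from h import *
s=telemetry.sense();print(s['time'],s['tool_pos'])
w=cams.camera('wrist')[...,::-1];a=cv2.imread('pics/w1.png')
for nm,(x0,y0,x1,y1) in dict(knob=(262,195,298,238),lidfront=(183,150,215,262),boxback=(300,135,335,275),lid=(195,155,310,262),tin=(370,268,440,330),spool=(305,335,352,390),tape=(365,0,445,58)).items():
    b=a[y0:y1,x0:x1];r=cv2.matchTemplate(w,b,cv2.TM_CCOEFF_NORMED);_,v,_,p=cv2.minMaxLoc(r);print(nm,round(v,2),p[0]-x0,p[1]-y0)
for n in ['jar_tall','spool_pink','mint_tin','jar_small','lollipop','tape']:
    cams.camera('top')
    r=cams.masks_of(n,'top')
    print(n,[np.round(q['rect'],0).tolist() for q in r[:1]])
"
```

```text
44.2 [0.49773484 0.1528427  0.19929702]
knob 0.99 -6 -8
lidfront 0.93 -7 -7
boxback 0.94 -6 -7
lid 0.97 -6 -7
tin 0.72 -4 -6
spool 0.66 -14 0
tape 0.58 -151 16
jar_tall [[257.0, 248.0, 284.0, 285.0]]
spool_pink [[264.0, 228.0, 291.0, 244.0]]
mint_tin [[253.0, 192.0, 286.0, 217.0]]
jar_small [[132.0, 194.0, 161.0, 219.0]]
lollipop []
tape [[387.0, 217.0, 408.0, 234.0]]
```

```bash
python3 -c "
from plant import ticket
print(ticket.finish_job())"
```

```text
the job is handed in; nothing more can be done
None
```

I finished and handed in the job at about 44 s: all six truffles are in the gift box and its lid is shut, the pan is back flat between the scale's rails, and no other goods seem to have moved, though the final check did not pick out the lollipop. On the first return the pan caught on the rear rails, so I picked it up again and set it down within about 1 mm of where it started.

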